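# Tip a sample case back and put the transfer plate under it

## Task

Get the aluminium sample case onto the steel transfer plate without lifting it off the bench: tip it back on its rear bottom edge until it leans by itself against the sloping rest behind it, slide the plate, square and centred, under its raised front to well past the middle of its bottom, then tip the case gently forward again, without letting it drop, so that it stands upright and level on the plate alone. Do not tip the case over, and leave the beaker and the marker where they are.

Things in the scene. Friction and masses are not known exactly. Their poses are not given: they have to be found in the camera images.
- rest: Fixed tilt rest of grey tube, 95 mm high, 100 mm deep, behind the case: two black padded rails 72 mm apart, leaning back 32 degrees from upright. Origin: on the bench at the feet of the rails, midway, where the rear bottom edge of the case comes to lie. x points back, away from the case, y left, z up. The case balances at about 23 degrees; leaning on the rails it stays, its front edge 32 mm up.
- case: Loose upright aluminium case, 0.55 to 0.9 kg, 60 mm deep (x), 110 wide (y), 140 high, two latches on its front, black handle on top. Origin: centre of its underside; x points to its back (rear bottom edge at x = +30 mm), z up. Starts upright, its back 3 to 8 mm before the rest, square to it within 0.04 rad. Centre of mass in the middle, about 72 mm up.
- case_handle (a point): Centre of the handle's bar: round, black, 12 mm thick, along the case's y, 84 mm long between its two uprights, 185 mm above the underside, with 39 mm free between bar and case top. Axes as the case's. Held across its thickness by flat fingers, it can turn between them.
- plate: Flat steel transfer plate, loose, 0.35 kg, 120 mm long (x), 90 mm wide (y), 5 mm thick, lying on the bench, with an upright black grip at its -x end. Origin: centre of its underside; +x points to the bare front edge, which goes under the case.
- plate_grip (a point): Middle of the plate's upright grip: a black block 32 mm long along the plate's x, 12 mm thick along its y, reaching from the plate up to 55 mm above the bench. The point is 34 mm above the bench, 42 mm to -x of the plate's centre, so 102 mm behind the bare front edge. Axes as those of the plate.
- plate_tip (a point): Middle of the plate's bare front edge, half-way up its 5 mm thickness; 60 mm to +x of the plate's centre. Axes as those of the plate.
- beaker_mid (a point): Loose clear beaker, 52 mm across, 62 mm high; the point is its centre, half-way up. A bystander: leave it.
- marker_mid (a point): Loose white and red marker pen, 134 mm long, 12 mm thick, lying on the bench; the point is its centre. A bystander: leave it.
There are look-alikes about, which are no part of the job. There is more than one size of the case; the one meant has the size given above.

How it is judged:
By the outcome, as a careful person would: the job done as asked, in the order asked, and still so for the second after the job is handed in, with the robot touching nothing.
It also fails if it takes over 67 s, if anything falls off the work surface, if the arm or the gripper's body presses on something with over 40 N, if the wrist force passes 120 N, or if a joint passes its speed limit or range.

## Robot

A 7-joint arm with a two-finger parallel gripper is mounted at the origin on a cart in front of the work surface, level with it; the furniture and walls round the work are solid. World frame = base frame: x ahead of the robot, y to its left, z up, the work surface at z = 0. Lengths are in m, angles in rad, forces in N, time in s.
With the tool pointing down it reaches from about 0.4 to 0.85 m from the base axis. Payload 4.5 kg.
Tool frame: the origin (TCP) lies midway between the tips of the shut fingers; the grasp point (between the pads) lies behind it (r.grip_point_offset is the z of the grasp point in the tool frame, in m); z points along the fingers, y is the line along which they close (so a half turn about z gives the same grasp; the last joint's range is limited). The gripper opens to 88 mm and grips with 3 to 60 N. Pads are 18 mm wide; open, the fingers measure 123 mm over their backs; the gripper's body (75 mm by 187 mm) begins 45 mm behind the grasp point.
Start: joints at [1.227, 0.689, -0.195, 1.565, 0.157, 0.902, -0.215], TCP at [0.231, -0.581, 0.219] pointing down, gripper open.
Joint ranges: [-3.01, 3.01], [-0.46, 2.08], [-1.47, 1.51], [0.13, 2.56], [-1, 4.14], [0.04, 2.09], [-2.66, 2.66]. Speed limits (rad/s): [2.57, 2.57, 3.14, 3.14, 3.14, 3.14, 3.14].

## Interface

Orientations are given as a unit quaternion [x, y, z, w].
In Python, from plant import r, optics, workorder gives the robot as it stands.
- The arm moves only by the shell command python3 -m creep 'ROWS' [FORCE]. ROWS is JSON, a list of rows, each an object of numbers: "grip": the gripper command: -1 is shut, 1 is fully open, values between are in proportion; "tx", "ty", "tz": the shift along the tool's x, y, z in cm; "spin": the turn about the tool's z in degrees. In form: [{"grip": .., "tx": .., "ty": .., "tz": .., "spin": ..}, ...]. A call has 1 to 8 rows; each row shifts and turns the commanded pose from where the row before left it, along the tool's axes as they then stand; what a row does not reach is not made up. A row lasts 1/12 s, in which the tool goes at most 41.7 mm and 7.16 degrees, less where a joint would pass 70% of its speed; a pose out of reach is approached as far as the arm can. A call with a gripper value outside its range is refused whole. The fingers move at their own pace and stop on an object; FORCE is the grip in N (left out, the last holds). Time passes only in rows, so rows that do not move let the fingers close. It gives the time, the measured TCP pose, the force, the opening and the grip force at its end, in the units of the state.
- r.get_state(): the state, without advancing time (a new reading comes with each control period).
- optics.snapshot(name): name is "scene" or "top" or "wrist"; returns (picture, depth): 384x512x3 uint8, red, green, blue; 384x512 float32, m along the optical axis (not along the pixel's ray), 0 where there is no reading.
- optics.get_calibration(name): a dict with "fx", "fy", "cx", "cy" (pixels), "extrinsics" (4x4, takes a point from world to camera coordinates). Camera axes: x right, y down, z forward; pixel columns grow to the right and rows downward; lengths in m; the calibration is good to about 2 mm. A picture is of the moment at which its call begins: read the wrist's pose just before it. get_calibration takes no time and is no camera call; for the wrist camera it gives the pose at the moment of the call.
- workorder.finish_job(): hands the job in; it is judged then, once.
The state is a dict: "clock": time; "q": joint angles; "qd": joint speeds; "joint_torque": joint torques, N m; "tool_pos": TCP position; "eef_rot": TCP orientation; "contact_force": force on the tool from outside, world axes, zero at the start; "moment": the same for the moment, N m; "opening": opening from 0.0 (shut) to 1.0 (fully open); "finger_force": force on a finger pad.
Only numpy, scipy, OpenCV 4.12 (cv2) and the standard library are available. Lean on these libraries where they do the work, as an engineer would, in place of code of your own. Each camera call takes 0.05 s, during which the arm holds its last target. There are 200 camera calls.

## Working session

There is one attempt and no reset: what is moved stays moved. The work goes in short steps, Python scripts to look and compute and a shell command to move; the robot and the scene stay as the last step left them, time stands still between calls to the robot, and variables do not carry over. Pictures are saved under pics/ and viewed, at most 10 in all, crops included, and the job is handed in when it is done.

```bash
mkdir -p pics; ls; python3 - <<'E'
from plant import r, optics
import cv2, numpy as np
s=r.get_state();print({k:np.round(v,3).tolist() for k,v in s.items()}, r.grip_point_offset)
for n in("scene","top"):
    p,d=optics.snapshot(n);np.savez(f"pics/{n}0.npz",p=p,d=d);c=optics.get_calibration(n);print(n,{k:np.round(v,3).tolist() for k,v in c.items()})
    cv2.imwrite(f"pics/{n}0.png",cv2.resize(p[...,::-1],None,fx=1.5,fy=1.5))
E
```

```text
pics
{'clock': 0.0, 'q': [1.227, 0.69, -0.195, 1.566, 0.157, 0.902, -0.215], 'qd': [-0.0, 0.001, -0.001, -0.001, -0.001, 0.002, 0.0], 'joint_torque': [0.0, -52.756, -1.267, -15.343, -0.053, 0.007, 0.0], 'tool_pos': [0.23, -0.58, 0.218], 'eef_rot': [0.982, 0.188, -0.0, -0.001], 'contact_force': [-0.593, 0.328, -0.04], 'moment': [-0.011, -0.009, 0.075], 'finger_force': 0.0, 'opening': 1.003} -0.0187
scene {'fx': 420.507, 'fy': 420.507, 'cx': 255.24, 'cy': 199.174, 'extrinsics': [[-0.795, -0.606, -0.016, 0.465], [-0.466, 0.628, -0.623, 0.304], [0.387, -0.488, -0.782, 0.84], [0.0, 0.0, 0.0, 1.0]]}
top {'fx': 436.465, 'fy': 436.465, 'cx': 254.038, 'cy': 188.773, 'extrinsics': [[0.005, -1.0, 0.026, 0.023], [-0.995, -0.008, -0.095, 0.581], [0.095, -0.025, -0.995, 1.198], [0.0, 0.0, 0.0, 1.0]]}
```

View pics/scene0.png

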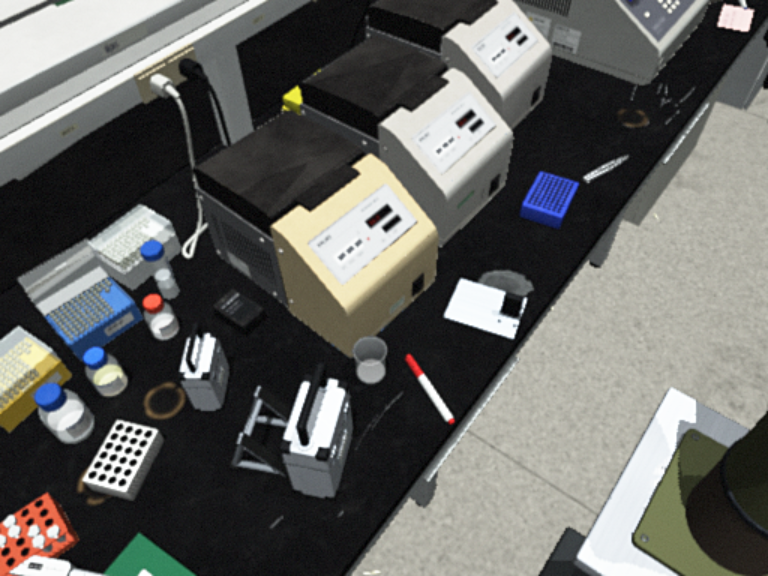

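View pics/top0.png

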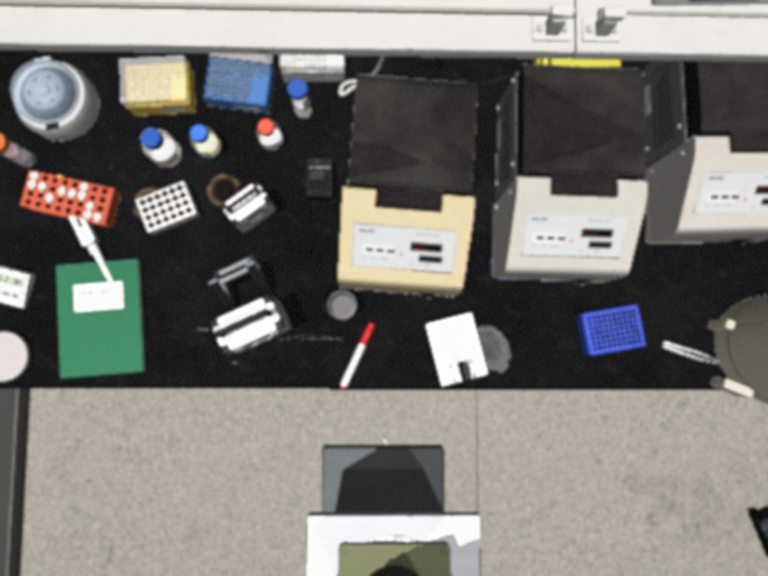

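The scene view shows the case with its rest at about (320,440), a small look-alike at (205,375), the beaker at (370,360), the marker at (430,390) and the plate at (490,305), grip near its right-hand end. In the top view the case is at (250,325), the rest at (240,275), the plate at (457,350) with its grip at (464,372), the beaker at (342,303) and the marker at (357,355).

```bash
cat > h.py <<'E'
import numpy as np, cv2
from plant import r, optics
def cloud(n,p,d,c=None):
    c=c or optics.get_calibration(n); v,u=np.mgrid[0:384,0:512]
    P=np.stack([(u-c["cx"])/c["fx"]*d,(v-c["cy"])/c["fy"]*d,d],-1)
    E=np.array(c["extrinsics"]); W=(P-E[:3,3])@E[:3,:3]
    W[d<=0]=np.nan; return W
def proj(c,X):
    E=np.array(c["extrinsics"]);q=E[:3,:3]@np.asarray(X)+E[:3,3]
    return c["fx"]*q[0]/q[2]+c["cx"],c["fy"]*q[1]/q[2]+c["cy"]
def rect(m,W,nm):
    Q=W[m][:,:2]*1000
    if len(Q)<6: print(nm,"few",len(Q));return
    (cx,cy),(a,b),t=cv2.minAreaRect(Q.astype(np.float32)); print(nm,len(Q),"c",round(cx,1),round(cy,1),"size",round(a,1),round(b,1),"ang",round(t,1),"z med",np.round(np.median(W[m][:,2])*1000,1), "mean",np.round(Q.mean(0),1))
E
python3 - <<'E'
from h import *
for n in("top","scene"):
    f=np.load(f"pics/{n}0.npz");p,d=f["p"].astype(int),f["d"];W=cloud(n,p,d);x,y,z=W[...,0],W[...,1],W[...,2]
    def box(x0,x1,y0,y1,z0,z1): return (x>x0)&(x<x1)&(y>y0)&(y<y1)&(z>z0)&(z<z1)
    b=box(.3,.5,-.35,.4,-.05,.01); print(n,"bench z",np.round(np.nanpercentile(z[b]*1000,[10,50,90]),1),"x min",np.nanmin(x[b]))
    rect(box(.3,.75,.1,.4,.172,.23),W,"handle")
    rect(box(.3,.75,.1,.4,.13,.15),W,"casetop")
    rect(box(.3,.75,.1,.4,.03,.11),W,"case sides/rest")
    white=p.min(-1)>150
    rect(box(.3,.55,-.25,-.02,-.005,.015)&white,W,"plate")
    rect(box(.3,.55,-.25,-.02,.04,.07),W,"gripblk")
    rect(box(.3,.6,-.02,.2,.04,.075),W,"beaker")
    rect(box(.3,.6,-.05,.2,.005,.02)&(p.max(-1)>110),W,"marker")
E
```

```text
top bench z [-3.3  0.2  4.4] x min 0.38272378031211873
handle 199 c 500.9 255.0 size 11.8 94.0 ang 24.8 z med 189.7 mean [500.6 254.2]
casetop 932 c 590.8 254.4 size 221.6 238.4 ang 40.9 z med 139.7 mean [517.5 252.8]
case sides/rest 1194 c 613.3 246.4 size 309.6 279.0 ang 7.7 z med 79.7 mean [640.5 270.6]
plate 1332 c 459.9 -117.6 size 123.5 95.4 ang 15.0 z med 5.0 mean [ 462. -116.]
gripblk 56 c 420.2 -128.0 size 30.8 12.2 ang 13.2 z med 53.9 mean [ 419.8 -127.5]
beaker 150 c 543.7 96.7 size 58.4 228.6 ang 23.1 z med 59.7 mean [547.5  85.4]
marker 250 c 476.0 73.6 size 169.9 74.4 ang 8.3 z med 10.1 mean [467.6  76.4]
scene bench z [-2.9 -0.5  2.6] x min 0.3775087518216169
handle 337 c 496.2 255.9 size 12.5 93.2 ang 25.0 z med 189.2 mean [493.6 258.9]
casetop 1511 c 590.3 249.9 size 221.6 252.4 ang 41.4 z med 139.4 mean [505.6 257.5]
case sides/rest 3045 c 617.0 243.0 size 317.6 278.3 ang 10.7 z med 70.5 mean [597.8 268.9]
plate 1142 c 457.7 -121.5 size 121.9 99.9 ang 14.6 z med 4.9 mean [ 461.8 -112.6]
gripblk 95 c 476.5 -99.0 size 168.2 16.5 ang 24.9 z med 52.4 mean [ 421.1 -122.8]
beaker 653 c 552.3 101.5 size 86.5 229.9 ang 22.8 z med 55.9 mean [555.4  70.3]
marker 323 c 507.2 70.9 size 121.4 231.4 ang 50.9 z med 10.6 mean [455.1  78.6]
```

```bash
cat >> h.py <<'E'
def plan(wps,H0=None):
    s=r.get_state();p=np.array(s["tool_pos"]);q=s["eef_rot"];H=np.degrees(2*np.arctan2(q[1],q[0]))
    print("t",round(s["clock"],2),"tcp",np.round(p*1000,1),"H",round(H,2),"open",round(s["opening"],3),"F",np.round(s["contact_force"],1),"tilt",np.round(q[2:],3),"q7",round(s["q"][6],2),"q1",round(s["q"][0],2))
    for x,y,z,h in wps:
        h=H if h is None else h
        sp=(H-h+180)%360-180; d=np.array([x,y,z])-p; a=np.radians(h)
        t=np.array([d[0]*np.cos(a)+d[1]*np.sin(a),d[0]*np.sin(a)-d[1]*np.cos(a),-d[2]])*100
        print("spin",round(sp,2),"then cm",np.round(t,2),"rows>=",int(np.ceil(np.linalg.norm(t)/4.0)),"spin rows",int(np.ceil(abs(sp)/7.1)))
        p=np.array([x,y,z]);H=h
E
python3 -c "
from h import *
plan([(.40,-.30,.32,114.8),(.45,0,.32,None),(.47,.24,.32,None)])"
```

```text
t 0.1 tcp [ 230.3 -580.4  218. ] H 21.65 open 1.0 F [-0.5 -0.3  0.1] tilt [-0.    -0.001] q7 -0.22 q1 1.23
spin -93.15 then cm [ 18.34  27.17 -10.2 ] rows>= 9 spin rows 14
spin 0.0 then cm [25.14 17.12 -0.  ] rows>= 8 spin rows 0
spin 0.0 then cm [20.95 11.88 -0.  ] rows>= 7 spin rows 0
```

```bash
python3 -m creep '[{"grip":1,"spin":-7,"tz":-1.3},{"grip":1,"spin":-7,"tz":-1.3},{"grip":1,"spin":-7,"tz":-1.3},{"grip":1,"spin":-7,"tz":-1.3},{"grip":1,"spin":-7,"tz":-1.3},{"grip":1,"spin":-7,"tz":-1.3},{"grip":1,"spin":-7,"tz":-1.3},{"grip":1,"spin":-7,"tz":-1.3}]'; python3 -m creep '[{"grip":1,"spin":-7},{"grip":1,"spin":-7},{"grip":1,"spin":-7},{"grip":1,"spin":-7},{"grip":1,"spin":-7},{"grip":1,"spin":-2}]'; python3 -c "
from h import *
plan([(.40,-.30,.32,114.8),(.45,0,.32,None),(.47,.24,.32,None)])"
```

```text
t 0.1 tcp [ 230.3 -580.4  218. ] H 21.65 open 1.0 F [-0.5 -0.3  0.1] tilt [-0.    -0.001] q7 -0.22 q1 1.23
spin -93.15 then cm [ 18.34  27.17 -10.2 ] rows>= 9 spin rows 14
spin 0.0 then cm [25.14 17.12 -0.  ] rows>= 8 spin rows 0
spin 0.0 then cm [20.95 11.88 -0.  ] rows>= 7 spin rows 0$[0]: bad value
$[0]: bad value
```

```bash
python3 -m creep '[{"grip":1,"tx":0,"ty":0,"tz":-1.3,"spin":-7},{"grip":1,"tx":0,"ty":0,"tz":-1.3,"spin":-7},{"grip":1,"tx":0,"ty":0,"tz":-1.3,"spin":-7},{"grip":1,"tx":0,"ty":0,"tz":-1.3,"spin":-7},{"grip":1,"tx":0,"ty":0,"tz":-1.3,"spin":-7},{"grip":1,"tx":0,"ty":0,"tz":-1.3,"spin":-7},{"grip":1,"tx":0,"ty":0,"tz":-1.3,"spin":-7},{"grip":1,"tx":0,"ty":0,"tz":-1.3,"spin":-7}]'; python3 -c "
from h import *
plan([(.40,-.30,.32,114.8)])"
```

```text
clock: 0.77
tool_pos: [0.2302, -0.5806, 0.3229]
eef_rot: [0.777, 0.629, 0.0, -0.001]
contact_force: [-0.4, 0.6, -0.5]
opening: 1.001
finger_force: 0.0
t 0.77 tcp [ 230.2 -580.6  322.9] H 77.99 open 1.001 F [-0.4  0.6 -0.5] tilt [ 0.    -0.001] q7 0.65 q1 1.38
spin -36.81 then cm [18.35 27.18  0.29] rows>= 9 spin rows 6
```

```bash
python3 -m creep '[{"grip":1,"tx":0,"ty":0,"tz":0,"spin":-6.2},{"grip":1,"tx":0,"ty":0,"tz":0,"spin":-6.2},{"grip":1,"tx":0,"ty":0,"tz":0,"spin":-6.2},{"grip":1,"tx":0,"ty":0,"tz":0,"spin":-6.2},{"grip":1,"tx":0,"ty":0,"tz":0,"spin":-6},{"grip":1,"tx":0,"ty":0,"tz":0,"spin":-6}]'; python3 -m creep '[{"grip":1,"tx":2.3,"ty":3.4,"tz":0,"spin":0},{"grip":1,"tx":2.3,"ty":3.4,"tz":0,"spin":0},{"grip":1,"tx":2.3,"ty":3.4,"tz":0,"spin":0},{"grip":1,"tx":2.3,"ty":3.4,"tz":0,"spin":0},{"grip":1,"tx":2.3,"ty":3.4,"tz":0,"spin":0},{"grip":1,"tx":2.3,"ty":3.4,"tz":0,"spin":0},{"grip":1,"tx":2.3,"ty":3.4,"tz":0,"spin":0},{"grip":1,"tx":2.3,"ty":3.4,"tz":0,"spin":0}]';  python3 -c "
from h import *
plan([(.45,0,.32,114.8),(.47,.24,.32,114.8)])"
```

```text
clock: 1.27
tool_pos: [0.2302, -0.5807, 0.3222]
eef_rot: [0.539, 0.842, 0.0, -0.001]
contact_force: [-0.3, -1.3, 0.2]
opening: 0.998
finger_force: 0.0
clock: 1.93
tool_pos: [0.4023, -0.2991, 0.3225]
eef_rot: [0.542, 0.841, -0.0, -0.0]
contact_force: [0.6, 0.9, -0.9]
opening: 0.998
finger_force: 0.0
t 1.93 tcp [ 402.3 -299.1  322.5] H 114.42 open 0.998 F [ 0.6  0.9 -0.9] tilt [-0. -0.] q7 0.6 q1 1.01
spin -0.38 then cm [25.15 16.88  0.25] rows>= 8 spin rows 1
spin 0.0 then cm [20.95 11.88 -0.  ] rows>= 7 spin rows 0
```

```bash
python3 -m creep '[{"grip":1,"tx":3.1,"ty":2.1,"tz":0,"spin":0},{"grip":1,"tx":3.1,"ty":2.1,"tz":0,"spin":0},{"grip":1,"tx":3.1,"ty":2.1,"tz":0,"spin":0},{"grip":1,"tx":3.1,"ty":2.1,"tz":0,"spin":0},{"grip":1,"tx":3.1,"ty":2.1,"tz":0,"spin":0},{"grip":1,"tx":3.1,"ty":2.1,"tz":0,"spin":0},{"grip":1,"tx":3.1,"ty":2.1,"tz":0,"spin":0},{"grip":1,"tx":3.1,"ty":2.1,"tz":0,"spin":0}]';  python3 -m creep '[{"grip":1,"tx":3.0,"ty":1.7,"tz":0,"spin":0},{"grip":1,"tx":3.0,"ty":1.7,"tz":0,"spin":0},{"grip":1,"tx":3.0,"ty":1.7,"tz":0,"spin":0},{"grip":1,"tx":3.0,"ty":1.7,"tz":0,"spin":0},{"grip":1,"tx":2.5,"ty":1.4,"tz":0,"spin":0},{"grip":1,"tx":0,"ty":0,"tz":0,"spin":0}]'; python3 - <<'E'
from h import *
plan([(.47,.24,.32,114.8)])
c=optics.get_calibration("wrist");p,d=optics.snapshot("wrist");np.savez("pics/w1.npz",p=p,d=d)
E=np.array(c["extrinsics"]);print("cam pos",-E[:3,:3].T@E[:3,3])
cv2.imwrite("pics/w1.png",cv2.resize(p[...,::-1],None,fx=1.25,fy=1.25))
W=cloud("wrist",p,d,c);x,y,z=W[...,0],W[...,1],W[...,2]
def box(x0,x1,y0,y1,z0,z1): return (x>x0)&(x<x1)&(y>y0)&(y<y1)&(z>z0)&(z<z1)
rect(box(.3,.6,.1,.4,.172,.21),W,"handle");rect(box(.42,.6,.18,.35,.13,.15),W,"top")
E
```

```text
clock: 2.6
tool_pos: [0.452, -0.0041, 0.3226]
eef_rot: [0.542, 0.841, -0.0, -0.0]
contact_force: [1.8, 0.7, -0.5]
opening: 0.999
finger_force: 0.0
clock: 3.1
tool_pos: [0.4662, 0.1676, 0.3231]
eef_rot: [0.537, 0.843, 0.003, -0.001]
contact_force: [-0.5, 0.4, 0.5]
opening: 1.001
finger_force: 0.0
t 3.1 tcp [466.2 167.6 323.1] H 114.98 open 1.001 F [-0.5  0.4  0.5] tilt [ 0.003 -0.001] q7 -0.39 q1 0.06
spin 0.18 then cm [6.41 3.38 0.31] rows>= 2 spin rows 1
cam pos [0.43675964 0.22921868 0.4909689 ]
handle 1026 c 497.8 255.0 size 12.1 94.4 ang 25.0 z med 191.5 mean [496.  256.8]
top 3242 c 497.8 255.1 size 61.0 111.2 ang 25.2 z med 141.5 mean [492.9 255.5]
```

View pics/w1.png

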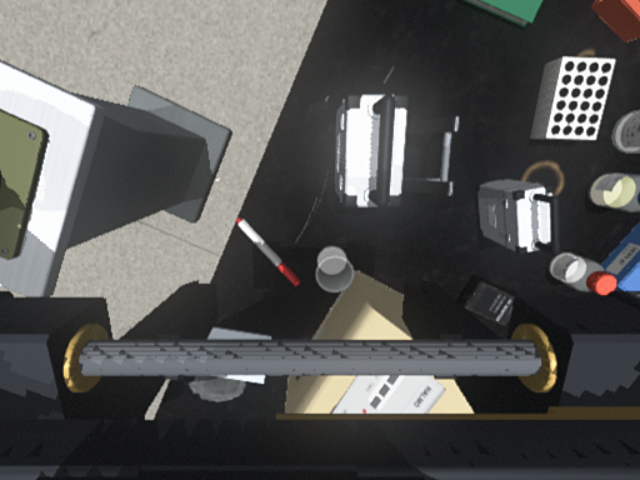

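The wrist view shows the case from above, handle bar at (382,150), with the rest at (445,150), beaker (334,268) and marker (268,252). Now find the rest in case coordinates.

```bash
python3 - <<'E'
from h import *
a=np.radians(25.1);R=np.array([[np.cos(a),np.sin(a)],[-np.sin(a),np.cos(a)]])
def cf(W): return (W[...,:2]-[.4978,.2550])@R.T
for n,f in(("top","top0"),("scene","scene0")):
    F=np.load(f"pics/{f}.npz");W=cloud(n,F["p"],F["d"]);C=cf(W);z=W[...,2]
    m=(C[...,0]>.033)&(C[...,0]<.15)&(abs(C[...,1])<.06)&(z>.008)&(z<.12)
    print(n,m.sum())
    for lo in np.arange(.01,.11,.015):
        k=m&(z>=lo)&(z<lo+.015)
        if k.sum()>3:
            for sg in(1,-1):
                kk=k&(C[...,1]*sg>0)
                if kk.sum()>3: print(round(lo,3),sg,kk.sum(),"x",np.round(np.percentile(C[kk][:,0]*1000,[5,50,95]),1),"y",np.round(np.percentile(C[kk][:,1]*1000,[5,50,95]),1),"z",np.round(z[kk].mean()*1000,1))
plan([(.4978,.2550,.27,115.1),(.4978,.2550,.171,115.1)])
E
```

```text
top 498
0.01 1 49 x [ 49.3 114.2 127.9] y [ 3.9 24.5 33.2] z 14.7
0.01 -1 52 x [ 48.2 120.4 128.4] y [-49.7 -39.5  -4.7] z 15.6
0.025 1 30 x [ 53.1  59.  120.3] y [21.8 27.3 34.9] z 31.9
0.025 -1 25 x [ 54.1  59.7 108. ] y [-50.1 -42.4 -35.8] z 33.5
0.04 1 32 x [ 61.   67.3 113.2] y [22.  29.  36.6] z 47.7
0.04 -1 26 x [ 63.5  69.1 103.3] y [-49.8 -43.7 -35.1] z 47.9
0.055 1 29 x [71.1 76.5 99.8] y [22.1 29.  36.6] z 61.7
0.055 -1 33 x [ 72.   77.9 112. ] y [-49.8 -42.5 -36. ] z 62.7
0.07 1 56 x [ 81.8  90.4 100.8] y [ 3.4 23.5 36.5] z 79.2
0.07 -1 56 x [ 83.2  94.4 101.2] y [-49.5 -31.9  -5.2] z 79.8
0.085 1 35 x [ 90.3  96.9 103.2] y [20.7 29.2 36.7] z 91.1
0.085 -1 45 x [ 91.7  97.2 103.4] y [-49.  -40.7  -9.1] z 90.7
scene 926
0.01 1 91 x [ 43.4  83.5 117. ] y [28.6 33.6 38.3] z 14.7
0.01 -1 44 x [ 70.5  96.7 123.9] y [-42.6 -39.4 -24.4] z 11.9
0.025 1 73 x [ 49.5  55.8 114.1] y [24.3 34.  38.2] z 32.3
0.025 -1 20 x [ 57.7  60.  116. ] y [-45.8 -36.3 -33.3] z 35.6
0.04 1 79 x [ 58.   65.3 108.8] y [23.7 34.5 38.1] z 47.5
0.04 -1 64 x [ 60.   66.2 110.5] y [-48.6 -39.3 -33.5] z 47.5
0.055 1 75 x [ 68.7  74.6 105.5] y [24.8 33.7 38.7] z 62.7
0.055 -1 61 x [ 70.1  75.3 105.2] y [-47.9 -37.8 -32.6] z 62.6
0.07 1 103 x [78.3 86.1 97.6] y [ 3.2 28.3 38.4] z 78.8
0.07 -1 114 x [80.  90.  97.4] y [-47.1 -33.3  -4.3] z 79.6
0.085 1 66 x [86.8 91.8 98.5] y [23.1 31.4 38.9] z 90.3
0.085 -1 60 x [88.1 93.3 99.6] y [-47.6 -39.1 -20.3] z 90.0
t 3.15 tcp [466.3 163.8 322.7] H 114.8 open 1.002 F [ 0.3 -0.1 -0.2] tilt [ 0.001 -0.001] q7 -0.39 q1 0.06
spin -0.3 then cm [6.92 6.72 5.27] rows>= 3 spin rows 1
spin 0.0 then cm [0.  0.  9.9] rows>= 3 spin rows 0
```

```bash
python3 -m creep '[{"grip":1,"tx":2.3,"ty":2.2,"tz":1.7,"spin":-0.3},{"grip":1,"tx":2.3,"ty":2.2,"tz":1.7,"spin":0},{"grip":1,"tx":2.3,"ty":2.2,"tz":1.7,"spin":0},{"grip":1,"tx":0,"ty":0,"tz":0,"spin":0},{"grip":1,"tx":0,"ty":0,"tz":0,"spin":0}]'; python3 -c "
from h import *
plan([(.4978,.2550,.171,115.1)])"
```

```text
clock: 3.57
tool_pos: [0.4977, 0.25, 0.2703]
eef_rot: [0.539, 0.842, -0.002, -0.001]
contact_force: [-0.1, -0.2, 0.5]
opening: 1.001
finger_force: 0.0
t 3.57 tcp [497.7 250.  270.3] H 114.8 open 1.001 F [-0.1 -0.2  0.5] tilt [-0.002 -0.001] q7 -0.55 q1 -0.14
spin -0.3 then cm [0.44 0.22 9.93] rows>= 3 spin rows 1
```

```bash
python3 -m creep '[{"grip":1,"tx":0.4,"ty":0.2,"tz":2,"spin":-0.3},{"grip":1,"tx":0,"ty":0,"tz":2,"spin":0},{"grip":1,"tx":0,"ty":0,"tz":2,"spin":0},{"grip":1,"tx":0,"ty":0,"tz":2,"spin":0},{"grip":1,"tx":0,"ty":0,"tz":1.9,"spin":0},{"grip":1,"tx":0,"ty":0,"tz":0,"spin":0},{"grip":1,"tx":0,"ty":0,"tz":0,"spin":0}]'; python3 -c "
from h import *
plan([(.4978,.2550,.171,115.1)])"
```

```text
clock: 4.15
tool_pos: [0.4985, 0.2526, 0.1729]
eef_rot: [0.538, 0.843, -0.001, 0.0]
contact_force: [-1.1, 0.9, 1.0]
opening: 0.995
finger_force: 0.0
t 4.15 tcp [498.5 252.6 172.9] H 114.92 open 0.995 F [-1.1  0.9  1. ] tilt [-0.001  0.   ] q7 -0.66 q1 -0.19
spin -0.18 then cm [0.25 0.04 0.19] rows>= 1 spin rows 1
```

Close on the bar.

```bash
python3 -m creep '[{"grip":-0.4,"tx":0.2,"ty":0,"tz":0.2,"spin":0},{"grip":-0.5,"tx":0,"ty":0,"tz":0,"spin":0},{"grip":-0.6,"tx":0,"ty":0,"tz":0,"spin":0},{"grip":-0.7,"tx":0,"ty":0,"tz":0,"spin":0},{"grip":-1,"tx":0,"ty":0,"tz":0,"spin":0},{"grip":-1,"tx":0,"ty":0,"tz":0,"spin":0},{"grip":-1,"tx":0,"ty":0,"tz":0,"spin":0},{"grip":-1,"tx":0,"ty":0,"tz":0,"spin":0}]' 25; python3 -m creep '[{"grip":-1,"tx":0,"ty":0,"tz":0,"spin":0},{"grip":-1,"tx":0,"ty":0,"tz":0,"spin":0},{"grip":-1,"tx":0,"ty":0,"tz":0,"spin":0}]'; python3 -c "
from h import *
plan([(.4978,.2550,.171,115.1)])"
```

```text
clock: 4.82
tool_pos: [0.4975, 0.2569, 0.1707]
eef_rot: [0.537, 0.844, -0.0, 0.0]
contact_force: [-0.4, -0.1, -0.1]
opening: 0.422
finger_force: 0.0
clock: 5.07
tool_pos: [0.4974, 0.2569, 0.1707]
eef_rot: [0.537, 0.844, -0.0, -0.0]
contact_force: [-0.0, 0.6, 0.8]
opening: 0.193
finger_force: 0.0
t 5.07 tcp [497.4 256.9 170.7] H 115.05 open 0.193 F [-0.   0.6  0.8] tilt [-0. -0.] q7 -0.66 q1 -0.2
spin -0.05 then cm [-0.19 -0.05 -0.03] rows>= 1 spin rows 1
```

```bash
python3 -m creep '[{"grip":-1,"tx":0,"ty":0,"tz":0,"spin":0},{"grip":-1,"tx":0,"ty":0,"tz":0,"spin":0},{"grip":-1,"tx":0,"ty":0,"tz":0,"spin":0}]'; python3 -m creep '[{"grip":-1,"tx":0,"ty":0.65,"tz":-0.09,"spin":0},{"grip":-1,"tx":0,"ty":0.65,"tz":-0.07,"spin":0},{"grip":-1,"tx":0,"ty":0.85,"tz":-0.05,"spin":0},{"grip":-1,"tx":0,"ty":0.85,"tz":-0.03,"spin":0}]'; python3 -c "
from h import *
plan([(.4978,.2550,.171,115.1)])"
```

```text
clock: 5.32
tool_pos: [0.4978, 0.2572, 0.1714]
eef_rot: [0.537, 0.844, 0.0, 0.0]
contact_force: [-0.9, -0.4, 3.4]
opening: 0.004
finger_force: 2.0
clock: 5.65
tool_pos: [0.5258, 0.2703, 0.1737]
eef_rot: [0.537, 0.844, 0.001, 0.0]
contact_force: [-0.5, 0.4, 2.7]
opening: 0.003
finger_force: 1.5
t 5.65 tcp [525.8 270.3 173.7] H 115.04 open 0.003 F [-0.5  0.4  2.7] tilt [0.001 0.   ] q7 -0.63 q1 -0.21
spin -0.06 then cm [-0.19 -3.19  0.27] rows>= 1 spin rows 1
```

```bash
python3 - <<'E'
from h import *
for n in("scene","wrist"):
    p,d=optics.snapshot(n);np.savez(f"pics/{n}2.npz",p=p,d=d)
    q=p[230:340,120:260] if n=="scene" else p
    cv2.imwrite(f"pics/{n}2.png",cv2.resize(q[...,::-1],None,fx=4 if n=="scene" else 1,fy=4 if n=="scene" else 1))
E
python3 - <<'E'
import cv2,numpy as np
a=cv2.imread("pics/scene2.png");b=cv2.imread("pics/wrist2.png")
b=cv2.resize(b,(240,180));c=np.zeros((440,800,3),np.uint8);c[:,:560]=a[:440,:560];c[:180,560:]=b;cv2.imwrite("pics/c2.png",c)
E
```

```text
(no output)
```

View pics/c2.png

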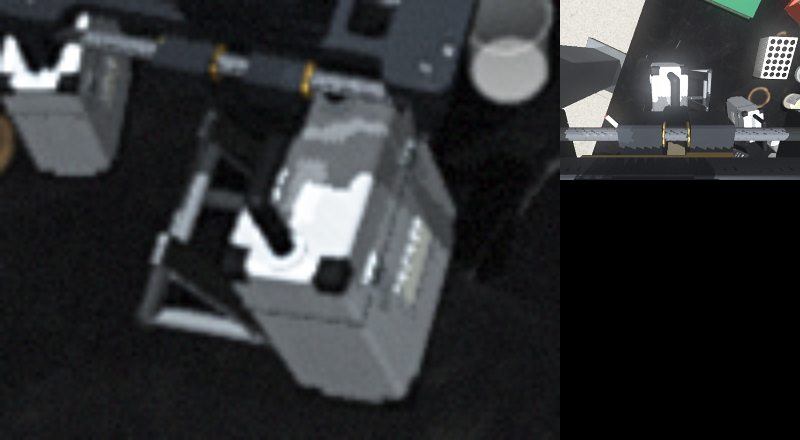

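The scene crop shows the case upright by the rest, with the gripper body over the handle (bar visible at (265,215)); the wrist inset shows the case top at (670,87) with the fingers away to the rear right. Get the numbers.

```bash
python3 - <<'E'
from h import *
c=optics.get_calibration("wrist")
F=np.load("pics/wrist2.npz");W=cloud("wrist",F["p"],F["d"],c);x,y,z=W[...,0],W[...,1],W[...,2]
def box(x0,x1,y0,y1,z0,z1): return (x>x0)&(x<x1)&(y>y0)&(y<y1)&(z>z0)&(z<z1)
rect(box(.42,.62,.2,.35,.17,.2),W,"handle");rect(box(.42,.6,.18,.35,.13,.15),W,"top")
F=np.load("pics/scene2.npz");W=cloud("scene",F["p"],F["d"]);x,y,z=W[...,0],W[...,1],W[...,2]
rect(box(.42,.62,.2,.35,.17,.2),W,"handle");rect(box(.42,.6,.18,.35,.125,.155),W,"top")
k=box(.44,.6,.2,.35,.125,.26)
for lo in np.arange(.125,.26,.01):
    kk=k&(z>=lo)&(z<lo+.01)
    if kk.sum()>3: print(round(lo,3),kk.sum(),np.round(W[kk].mean(0),3),np.round(W[kk].min(0),3),np.round(W[kk].max(0),3))
s=r.get_state();print(s["moment"])
E
```

```text
handle 1564 c 528.4 270.9 size 24.7 94.2 ang 31.1 z med 193.7 mean [514.3 293. ]
top 5440 c 510.6 281.9 size 59.8 73.8 ang 25.4 z med 146.0 mean [505.1 285.6]
handle 211 c 523.0 268.8 size 25.7 92.8 ang 19.8 z med 191.1 mean [511.2 290.3]
top 1395 c 514.7 264.2 size 63.0 109.2 ang 24.6 z med 143.2 mean [502.9 271.8]
0.125 161 [0.49  0.276 0.13 ] [0.466 0.204 0.125] [0.519 0.326 0.135]
0.135 783 [0.509 0.274 0.142] [0.467 0.21  0.135] [0.546 0.325 0.145]
0.145 451 [0.498 0.266 0.147] [0.467 0.208 0.145] [0.539 0.311 0.155]
0.155 22 [0.5   0.302 0.16 ] [0.496 0.233 0.155] [0.536 0.309 0.164]
0.165 31 [0.511 0.28  0.17 ] [0.497 0.224 0.165] [0.536 0.311 0.175]
0.175 27 [0.505 0.297 0.18 ] [0.498 0.228 0.175] [0.535 0.311 0.184]
0.185 142 [0.511 0.294 0.191] [0.501 0.274 0.185] [0.528 0.311 0.195]
0.195 47 [0.52  0.276 0.2  ] [0.508 0.256 0.195] [0.532 0.285 0.205]
0.205 47 [0.52  0.278 0.21 ] [0.507 0.267 0.205] [0.534 0.285 0.215]
0.215 22 [0.523 0.28  0.218] [0.506 0.271 0.215] [0.534 0.285 0.224]
0.225 15 [0.531 0.284 0.23 ] [0.527 0.282 0.225] [0.534 0.286 0.235]
0.235 13 [0.531 0.279 0.239] [0.528 0.267 0.236] [0.535 0.285 0.244]
0.245 7 [0.53  0.275 0.249] [0.529 0.273 0.246] [0.532 0.277 0.253]
0.255 11 [0.557 0.3   0.258] [0.495 0.264 0.256] [0.593 0.331 0.26 ]
[-0.1436982  -0.01977395  0.01862201]
```

```bash
python3 - <<'E'
import numpy as np,cv2
p=np.load("pics/wrist2.npz")["p"][120:290,170:350]
cv2.imwrite("pics/wc2.png",cv2.convertScaleAbs(cv2.resize(p[...,::-1],None,fx=3.3,fy=3.3,interpolation=cv2.INTER_CUBIC),alpha=1.6,beta=20))
E
```

```text
(no output)
```

View pics/wc2.png

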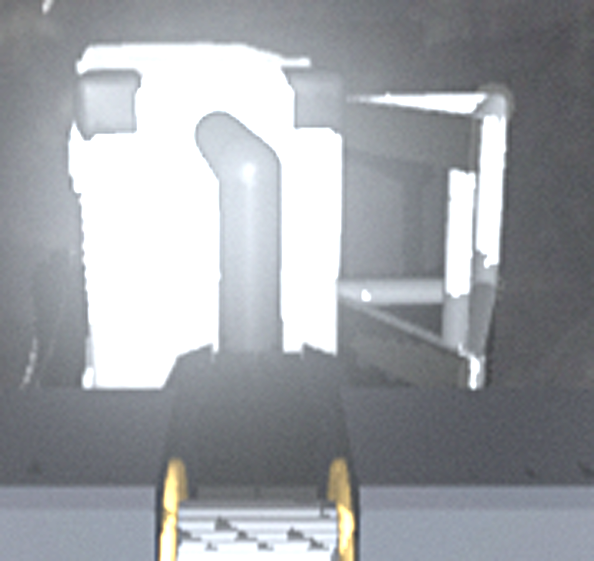

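The crop shows the bar (250,270) running into the middle between the fingers (165–350), so it is straddled. Check the grip values.

```bash
python3 -m creep '[{"grip":-1,"tx":0,"ty":0,"tz":0,"spin":0},{"grip":-1,"tx":0,"ty":0,"tz":0,"spin":0},{"grip":-1,"tx":0,"ty":0,"tz":0,"spin":0}]' 30; python3 -c "
from h import *
s=r.get_state();print(s['joint_torque'],s['moment'],s['contact_force']);print(r.__dict__.keys() if hasattr(r,'__dict__') else dir(r))"
```

```text
clock: 6.0
tool_pos: [0.5251, 0.27, 0.1736]
eef_rot: [0.537, 0.844, 0.001, 0.0]
contact_force: [-0.4, -0.8, 5.8]
opening: 0.003
finger_force: 2.8
[-7.46851251e-02 -4.77939498e+01 -6.14473119e+00 -1.19063830e+01
  2.21792754e-02 -2.40997933e-01 -5.63670819e-04] [-0.08347871  0.03344188  0.03456026] [-0.37993477 -0.80759605  5.75232651]
dict_keys([])
```

```bash
python3 - <<'E'
from h import *
c=optics.get_calibration("wrist");F=np.load("pics/wrist2.npz");W=cloud("wrist",F["p"],F["d"],c)
a=np.radians(25.05);s=r.get_state();t=np.array(s["tool_pos"])
for u in(225,232,238,245,252,258,265,272):
    for v in range(196,250,8):
        X=W[v,u];q=X-t
        print(u,v,"back",round(1000*(q[0]*np.cos(a)+q[1]*np.sin(a)),1),"left",round(1000*(-q[0]*np.sin(a)+q[1]*np.cos(a)),1),"z",round(1000*X[2],1),end=" | ")
    print()
E
```

```text
225 196 back -17.3 left 13.1 z 145.3 | 225 204 back -17.4 left 6.8 z 145.5 | 225 212 back -17.5 left 0.5 z 145.9 | 225 220 back -17.8 left -6.4 z 144.8 | 225 228 back -12.9 left 10.4 z 201.1 | 225 236 back -12.0 left 10.7 z 212.4 | 225 244 back -11.3 left 10.5 z 221.2 | 
232 196 back -12.0 left 13.1 z 145.1 | 232 204 back -12.1 left 6.7 z 145.2 | 232 212 back -12.3 left -0.0 z 144.3 | 232 220 back -12.2 left -5.9 z 146.2 | 232 228 back -9.0 left 10.1 z 200.3 | 232 236 back -8.4 left 10.7 z 212.3 | 232 244 back -8.0 left 9.4 z 219.0 | 
238 196 back -5.7 left 27.0 z 193.9 | 238 204 back -5.8 left 21.7 z 192.2 | 238 212 back -5.8 left 17.0 z 193.0 | 238 220 back -5.9 left 12.1 z 192.9 | 238 228 back -5.7 left 9.1 z 197.9 | 238 236 back -5.4 left 9.0 z 208.8 | 238 244 back -5.1 left 9.1 z 218.4 | 
245 196 back -1.7 left 26.8 z 193.1 | 245 204 back -1.7 left 22.4 z 194.5 | 245 212 back -1.7 left 17.5 z 194.4 | 245 220 back -1.8 left 12.8 z 194.8 | 245 228 back -1.7 left 8.7 z 197.0 | 245 236 back -1.7 left 8.8 z 208.3 | 245 244 back -1.6 left 8.8 z 217.8 | 
252 196 back 2.3 left 26.8 z 19
[... 306 characters left out ...]
 back 8.0 left -1.3 z 140.8 | 258 220 back 8.0 left -7.7 z 141.4 | 258 228 back 5.7 left 8.9 z 197.5 | 258 236 back 5.3 left 8.8 z 208.2 | 258 244 back 4.9 left 9.2 z 218.6 | 
265 196 back 13.3 left 11.8 z 140.9 | 265 204 back 13.4 left 5.3 z 140.8 | 265 212 back 13.5 left -1.4 z 140.5 | 265 220 back 13.6 left -8.0 z 140.9 | 265 228 back 9.5 left 10.3 z 200.8 | 265 236 back 8.8 left 10.7 z 212.3 | 265 244 back 8.4 left 9.4 z 219.1 | 
272 196 back 19.0 left 10.9 z 137.6 | 272 204 back 19.2 left 4.0 z 136.6 | 272 212 back 28.3 left -35.0 z 44.7 | 272 220 back 28.6 left -45.0 z 44.6 | 272 228 back 33.2 left -73.6 z 0.4 | 272 236 back 12.5 left 10.3 z 211.5 | 272 244 back 7.2 left 32.1 z 265.5 |
```

Depth shows the fingertips ended on top of the bar (tips at z≈0.196 while TCP reads 0.174), so the case is only tilted ~8° by friction. I go back gently, reopen, and grasp lower.

```bash
python3 -m creep '[{"grip":-1,"tx":0,"ty":-0.6,"tz":0.03,"spin":0},{"grip":-1,"tx":0,"ty":-0.6,"tz":0.03,"spin":0},{"grip":-1,"tx":0,"ty":-0.6,"tz":0.05,"spin":0},{"grip":-1,"tx":0,"ty":-0.6,"tz":0.06,"spin":0},{"grip":-1,"tx":0,"ty":-0.6,"tz":0.07,"spin":0},{"grip":-1,"tx":0,"ty":0,"tz":0,"spin":0},{"grip":-1,"tx":0,"ty":0,"tz":0,"spin":0}]'; python3 -m creep '[{"grip":-1,"tx":0,"ty":0,"tz":-1.5,"spin":0},{"grip":-1,"tx":0,"ty":0,"tz":-2,"spin":0},{"grip":1,"tx":0,"ty":0,"tz":-3,"spin":0},{"grip":1,"tx":0,"ty":0,"tz":-3,"spin":0},{"grip":1,"tx":0,"ty":0,"tz":0,"spin":0},{"grip":1,"tx":0,"ty":0,"tz":0,"spin":0}]'; python3 - <<'E'
from h import *
c=optics.get_calibration("wrist");p,d=optics.snapshot("wrist");np.savez("pics/w3.npz",p=p,d=d)
W=cloud("wrist",p,d,c);x,y,z=W[...,0],W[...,1],W[...,2]
def box(x0,x1,y0,y1,z0,z1): return (x>x0)&(x<x1)&(y>y0)&(y<y1)&(z>z0)&(z<z1)
rect(box(.42,.62,.2,.35,.175,.2),W,"handle");rect(box(.42,.6,.18,.35,.13,.15),W,"top")
plan([(.4978,.2550,.171,115.1)])
t=np.array(r.get_state()["tool_pos"]);a=np.radians(25.1);q=W-t
B=q[...,0]*np.cos(a)+q[...,1]*np.sin(a);L=-q[...,0]*np.sin(a)+q[...,1]*np.cos(a)
m=(abs(B)<.08)&(abs(L)<.015)&(q[...,2]>-.012)
for lo in(-.012,0,.01,.02,.03,.04):
    k=m&(q[...,2]>=lo)&(q[...,2]<lo+.01)
    if k.sum(): print(lo,k.sum(),np.round(1000*np.percentile(B[k],[1,30,70,99])),np.round(1000*np.percentile(L[k],[5,50,95])))
E
```

```text
clock: 6.58
tool_pos: [0.4978, 0.2572, 0.1713]
eef_rot: [0.537, 0.844, 0.001, 0.0]
contact_force: [-1.8, -0.6, 6.9]
opening: 0.005
finger_force: 3.7
clock: 7.08
tool_pos: [0.4982, 0.2574, 0.2667]
eef_rot: [0.537, 0.844, 0.001, 0.001]
contact_force: [0.1, -0.6, 0.2]
opening: 0.284
finger_force: 0.0
handle 1165 c 497.4 255.8 size 12.0 94.2 ang 24.7 z med 191.5 mean [496.3 258.6]
top 4006 c 497.8 255.5 size 60.0 110.4 ang 25.1 z med 141.5 mean [495.8 260. ]
t 7.13 tcp [497.5 256.5 265.4] H 115.03 open 0.332 F [-0.9 -0.9 -0.6] tilt [-0.  0.] q7 -0.56 q1 -0.15
spin -0.07 then cm [-0.15 -0.03  9.44] rows>= 3 spin rows 1
0.02 268 [-24. -14.  16.  26.] [-4.  9. 11.]
0.03 512 [-26. -16.  16.  27.] [-2. 10. 11.]
0.04 796 [-26. -14.  15.  27.] [-4.  9. 11.]
```

Fingertips are confirmed 20 mm above the reported TCP; the case is back upright in place. Descend to a reported z of 0.151.

```bash
python3 -m creep '[{"grip":1,"tx":-0.1,"ty":0,"tz":0,"spin":0},{"grip":1,"tx":0,"ty":0,"tz":1.5,"spin":0},{"grip":1,"tx":0,"ty":0,"tz":2,"spin":0},{"grip":1,"tx":0,"ty":0,"tz":2,"spin":0},{"grip":1,"tx":0,"ty":0,"tz":2,"spin":0},{"grip":1,"tx":0,"ty":0,"tz":2,"spin":0},{"grip":1,"tx":0,"ty":0,"tz":2,"spin":0},{"grip":1,"tx":0,"ty":0,"tz":0,"spin":0}]'; python3 -m creep '[{"grip":-1,"tx":0,"ty":0,"tz":0,"spin":0},{"grip":-1,"tx":0,"ty":0,"tz":0,"spin":0},{"grip":-1,"tx":0,"ty":0,"tz":0,"spin":0},{"grip":-1,"tx":0,"ty":0,"tz":0,"spin":0},{"grip":-1,"tx":0,"ty":0,"tz":0,"spin":0},{"grip":-1,"tx":0,"ty":0,"tz":0,"spin":0},{"grip":-1,"tx":0,"ty":0,"tz":0,"spin":0},{"grip":-1,"tx":0,"ty":0,"tz":0,"spin":0}]' 25;  python3 -m creep '[{"grip":-1,"tx":0,"ty":0,"tz":0,"spin":0},{"grip":-1,"tx":0,"ty":0,"tz":0,"spin":0},{"grip":-1,"tx":0,"ty":0,"tz":0,"spin":0},{"grip":-1,"tx":0,"ty":0,"tz":0,"spin":0},{"grip":-1,"tx":0,"ty":0,"tz":0,"spin":0},{"grip":-1,"tx":0,"ty":0,"tz":0,"spin":0}]'
```

```text
clock: 7.8
tool_pos: [0.4951, 0.2533, 0.146]
eef_rot: [0.537, 0.844, -0.005, -0.002]
contact_force: [-0.1, 0.3, 0.2]
opening: 0.931
finger_force: 0.0
clock: 8.47
tool_pos: [0.498, 0.256, 0.1509]
eef_rot: [0.537, 0.844, 0.0, 0.0]
contact_force: [-0.5, -1.1, -0.1]
opening: 0.378
finger_force: 0.0
clock: 8.97
tool_pos: [0.4981, 0.256, 0.1507]
eef_rot: [0.537, 0.844, 0.0, 0.0]
contact_force: [1.0, -0.3, 0.3]
opening: 0.127
finger_force: 25.0
```

Gripped at 25 N. Tip back along the arc.

```bash
python3 -m creep '[{"grip":-1,"tx":0,"ty":0.65,"tz":-0.09,"spin":0},{"grip":-1,"tx":0,"ty":0.65,"tz":-0.07,"spin":0},{"grip":-1,"tx":0,"ty":0.85,"tz":-0.05,"spin":0},{"grip":-1,"tx":0,"ty":0.85,"tz":-0.03,"spin":0},{"grip":-1,"tx":0,"ty":0.8,"tz":0.02,"spin":0},{"grip":-1,"tx":0,"ty":0.8,"tz":0.05,"spin":0},{"grip":-1,"tx":0,"ty":0.95,"tz":0.11,"spin":0},{"grip":-1,"tx":0,"ty":0.95,"tz":0.15,"spin":0}]'; python3 -m creep '[{"grip":-1,"tx":0,"ty":0.95,"tz":0.21,"spin":0},{"grip":-1,"tx":0,"ty":0.95,"tz":0.26,"spin":0},{"grip":-1,"tx":0,"ty":0.65,"tz":0.22,"spin":0},{"grip":-1,"tx":0,"ty":0,"tz":0,"spin":0},{"grip":-1,"tx":0,"ty":0,"tz":0,"spin":0}]'; python3 -c "
from h import *
plan([(.498,.256,.151,115.1)])"
```

```text
clock: 9.63
tool_pos: [0.5576, 0.2836, 0.1497]
eef_rot: [0.537, 0.844, -0.0, 0.0]
contact_force: [-0.5, -0.3, 1.5]
opening: 0.127
finger_force: 25.0
clock: 10.05
tool_pos: [0.5804, 0.2944, 0.1428]
eef_rot: [0.537, 0.844, 0.0, 0.0]
contact_force: [0.2, 0.2, 1.1]
opening: 0.122
finger_force: 25.0
t 10.05 tcp [580.4 294.4 142.8] H 115.03 open 0.122 F [0.2 0.2 1.1] tilt [0. 0.] q7 -0.58 q1 -0.23
spin -0.07 then cm [ 0.02 -9.09 -0.82] rows>= 3 spin rows 1
```

```bash
python3 -m creep '[{"grip":-1,"tx":0,"ty":0.4,"tz":0.14,"spin":0},{"grip":-1,"tx":0,"ty":0.4,"tz":0.14,"spin":0},{"grip":-1,"tx":0,"ty":0.4,"tz":0.14,"spin":0},{"grip":-1,"tx":0,"ty":0,"tz":0,"spin":0},{"grip":-1,"tx":0,"ty":0,"tz":0,"spin":0}]'; python3 -m creep '[{"grip":-1,"tx":0,"ty":0.2,"tz":0.03,"spin":0},{"grip":-1,"tx":0,"ty":0.2,"tz":0.03,"spin":0},{"grip":-1,"tx":0,"ty":0,"tz":0,"spin":0},{"grip":-1,"tx":0,"ty":0,"tz":0,"spin":0}]'; python3 - <<'E'
from h import *
plan([(.498,.256,.151,115.1)])
p,d=optics.snapshot("scene");np.savez("pics/s4.npz",p=p,d=d);W=cloud("scene",p,d)
a=np.radians(25.1);C=(W[...,:2]-[.4978,.2555])@np.array([[np.cos(a),-np.sin(a)],[np.sin(a),np.cos(a)]]);z=W[...,2]
m=(abs(C[...,1])<.052)&(C[...,0]>-.06)&(C[...,0]<.02)&(z>.01)&(z<.15)
for lo in np.arange(.02,.15,.02):
    k=m&(z>=lo)&(z<lo+.02)
    if k.sum()>5:print(round(lo,2),k.sum(),np.round(1000*np.percentile(C[k][:,0],[5,50]),1),np.round(1000*z[k].mean(),1))
E
```

```text
clock: 10.47
tool_pos: [0.5911, 0.2994, 0.1386]
eef_rot: [0.537, 0.844, 0.0, 0.0]
contact_force: [-0.8, 0.2, 0.4]
opening: 0.123
finger_force: 25.0
clock: 10.8
tool_pos: [0.5938, 0.3007, 0.1375]
eef_rot: [0.537, 0.844, -0.001, -0.0]
contact_force: [-1.5, -1.7, -1.9]
opening: 0.123
finger_force: 25.0
t 10.8 tcp [593.8 300.7 137.5] H 115.06 open 0.123 F [-1.5 -1.7 -1.9] tilt [-0.001 -0.   ] q7 -0.57 q1 -0.24
spin -0.04 then cm [ 1.000e-02 -1.057e+01 -1.350e+00] rows>= 3 spin rows 1
0.02 109 [-20.  -18.5] 36.9
0.04 384 [-16. -10.] 49.7
0.06 393 [-3.5  2.3] 69.9
0.08 367 [ 8.3 14.4] 88.0
```

```bash
python3 -m creep '[{"grip":-1,"tx":0,"ty":0.2,"tz":0,"spin":0},{"grip":-1,"tx":0,"ty":0.2,"tz":0,"spin":0},{"grip":-1,"tx":0,"ty":0,"tz":0,"spin":0}]'; python3 -m creep '[{"grip":-1,"tx":0,"ty":0,"tz":0,"spin":0},{"grip":-0.8,"tx":0,"ty":0,"tz":0,"spin":0},{"grip":-0.7,"tx":0,"ty":0,"tz":0,"spin":0},{"grip":-0.6,"tx":0,"ty":0,"tz":0,"spin":0},{"grip":-0.5,"tx":0,"ty":0,"tz":0,"spin":0},{"grip":-0.4,"tx":0,"ty":0,"tz":0,"spin":0},{"grip":-0.4,"tx":0,"ty":0,"tz":0,"spin":0}]'; python3 - <<'E'
from h import *
plan([(.498,.256,.151,115.1)])
p,d=optics.snapshot("scene");np.savez("pics/s5.npz",p=p,d=d);W=cloud("scene",p,d)
a=np.radians(25.1);C=(W[...,:2]-[.4978,.2555])@np.array([[np.cos(a),-np.sin(a)],[np.sin(a),np.cos(a)]]);z=W[...,2]
m=(abs(C[...,1])<.052)&(C[...,0]>-.06)&(C[...,0]<.02)&(z>.01)&(z<.15)
for lo in np.arange(.02,.15,.02):
    k=m&(z>=lo)&(z<lo+.02)
    if k.sum()>5:print(round(lo,2),k.sum(),np.round(1000*np.percentile(C[k][:,0],[5,50]),1),np.round(1000*z[k].mean(),1))
E
```

```text
clock: 11.1
tool_pos: [0.5963, 0.3019, 0.1374]
eef_rot: [0.537, 0.844, -0.002, -0.001]
contact_force: [-5.7, -2.5, -1.5]
opening: 0.127
finger_force: 25.0
clock: 11.68
tool_pos: [0.5992, 0.3037, 0.1389]
eef_rot: [0.537, 0.844, 0.002, 0.001]
contact_force: [0.4, 0.1, 0.5]
opening: 0.3
finger_force: 0.0
t 11.68 tcp [599.2 303.7 138.9] H 115.02 open 0.3 F [0.4 0.1 0.5] tilt [0.002 0.001] q7 -0.56 q1 -0.24
spin -0.08 then cm [ -0.02 -11.19  -1.21] rows>= 3 spin rows 1
0.02 105 [-18.6 -16.8] 36.9
0.04 390 [-14.4  -8.4] 49.9
0.06 397 [-1.5  4.4] 70.1
0.08 296 [10.  15.4] 86.8
```

Contact reached and it leans on its own. Raise clear.

```bash
python3 -m creep '[{"grip":-0.4,"tx":0,"ty":-0.1,"tz":-1,"spin":0},{"grip":-0.4,"tx":0,"ty":0,"tz":-2,"spin":0},{"grip":-0.4,"tx":0,"ty":0,"tz":-2.5,"spin":0},{"grip":-0.4,"tx":0,"ty":0,"tz":-3,"spin":0},{"grip":1,"tx":0,"ty":0,"tz":-3,"spin":0},{"grip":1,"tx":-3,"ty":-2,"tz":-2,"spin":0},{"grip":1,"tx":-3,"ty":-2,"tz":0,"spin":0}]'; python3 - <<'E'
from h import *
c=optics.get_calibration("wrist");p,d=optics.snapshot("wrist");np.savez("pics/w6.npz",p=p,d=d)
cv2.imwrite("pics/w6.png",cv2.resize(p[...,::-1],None,fx=1.25,fy=1.25))
W=cloud("wrist",p,d,c);x,y,z=W[...,0],W[...,1],W[...,2]
p2,d2=optics.snapshot("scene");np.savez("pics/s6.npz",p=p2,d=d2)
# case front-face plane via scene+wrist, in approx frame
from numpy.linalg import svd
a=np.radians(25.1);R=np.array([[np.cos(a),-np.sin(a)],[np.sin(a),np.cos(a)]])
for n,W in(("wrist",W),("scene",cloud("scene",p2,d2))):
    C=(W[...,:2]-[.4978,.2555])@R;z=W[...,2];X=C[...,0]
    e=(X-(-.0165))-(z-.032)*np.tan(np.radians(32))
    m=(abs(C[...,1])<.07)&(z>.03)&(z<.145)&(abs(e)<.012)
    Q=np.stack([X[m],C[m][:,1],z[m]],1)
    for _ in range(4):
        A=np.c_[np.ones(len(Q)),Q[:,1],Q[:,2]];s=np.linalg.lstsq(A,Q[:,0],rcond=None)[0];rr=Q[:,0]-A@s;Q=Q[abs(rr-np.median(rr))<max(.002,2*rr.std()*.7)]
    print(n,len(Q),"face x at z=.032,y=0:",round(1000*(s[0]+.032*s[2]),1),"yaw add deg",round(-np.degrees(np.arctan(s[1])),2),"tilt",round(np.degrees(np.arctan(s[2])),1),"y range",np.round(1000*np.percentile(Q[:,1],[.5,99.5]),1),"zmin",np.round(1000*Q[:,2].min(),1))
plan([(.42,.1,.3,None)])
E
```

```text
clock: 12.32
tool_pos: [0.5877, 0.2355, 0.2792]
eef_rot: [0.535, 0.845, 0.006, 0.002]
contact_force: [1.7, -0.8, 0.2]
opening: 0.504
finger_force: 0.0
wrist 3466 face x at z=.032,y=0: -20.2 yaw add deg 0.94 tilt 33.3 y range [-53.9  52.7] zmin 36.0
scene 2059 face x at z=.032,y=0: -20.1 yaw add deg 0.66 tilt 33.3 y range [-53.9  54.1] zmin 32.2
t 12.42 tcp [588.  223.8 274.9] H 114.59 open 0.592 F [ 0.6 -0.3 -0.3] tilt [-0.001  0.003] q7 -0.41 q1 -0.09
spin 0.0 then cm [ -4.26 -20.43  -2.51] rows>= 6 spin rows 0
```

View pics/w6.png

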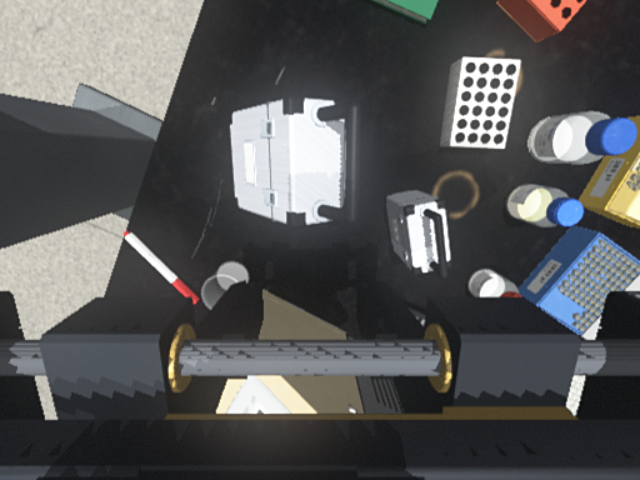

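The case leans by itself (front face at (280,160), latches visible). Next, go to the plate.

```bash
python3 -m creep '[{"grip":1,"tx":0,"ty":0,"tz":0,"spin":-6.7},{"grip":1,"tx":0,"ty":0,"tz":0,"spin":-6.7},{"grip":1,"tx":0,"ty":0,"tz":0,"spin":-6.7},{"grip":1,"tx":0,"ty":0,"tz":0,"spin":-6.7},{"grip":1,"tx":0,"ty":0,"tz":0,"spin":-6.7},{"grip":1,"tx":0,"ty":0,"tz":0,"spin":-6.7},{"grip":1,"tx":0,"ty":0,"tz":0,"spin":-6.7},{"grip":1,"tx":0,"ty":0,"tz":0,"spin":-6.7}]'; python3 -m creep '[{"grip":1,"tx":0,"ty":0,"tz":0,"spin":-6.7},{"grip":1,"tx":0,"ty":0,"tz":0,"spin":-6.7},{"grip":1,"tx":0,"ty":0,"tz":0,"spin":-6.7},{"grip":1,"tx":0,"ty":0,"tz":0,"spin":-6.7},{"grip":1,"tx":0,"ty":0,"tz":0,"spin":0}]';python3 -c "
from h import *
plan([(.4195,-.1,.25,195)])"
```

```text
clock: 13.08
tool_pos: [0.5864, 0.2313, 0.2738]
eef_rot: [0.096, 0.995, 0.0, 0.0]
contact_force: [-0.5, 0.4, -0.3]
opening: 0.998
finger_force: 0.0
clock: 13.5
tool_pos: [0.5864, 0.2311, 0.2734]
eef_rot: [-0.136, 0.991, 0.0, 0.0]
contact_force: [0.2, -0.4, 0.2]
opening: 1.0
finger_force: 0.0
t 13.5 tcp [586.4 231.1 273.4] H 195.59 open 1.0 F [ 0.2 -0.4  0.2] tilt [0. 0.] q7 0.8 q1 0.05
spin 0.59 then cm [ 24.7  -27.66   2.34] rows>= 10 spin rows 1
```

```bash
python3 -m creep '[{"grip":1,"tx":2.5,"ty":-2.75,"tz":0,"spin":0.6},{"grip":1,"tx":2.5,"ty":-2.75,"tz":0,"spin":0},{"grip":1,"tx":2.5,"ty":-2.75,"tz":0,"spin":0},{"grip":1,"tx":2.5,"ty":-2.75,"tz":0,"spin":0},{"grip":1,"tx":2.5,"ty":-2.75,"tz":0,"spin":0},{"grip":1,"tx":2.5,"ty":-2.75,"tz":0,"spin":0},{"grip":1,"tx":2.5,"ty":-2.75,"tz":0,"spin":0},{"grip":1,"tx":2.5,"ty":-2.75,"tz":0,"spin":0}]'; python3 -m creep '[{"grip":1,"tx":2.4,"ty":-2.8,"tz":1,"spin":0},{"grip":1,"tx":2.4,"ty":-2.8,"tz":1.3,"spin":0},{"grip":1,"tx":0,"ty":0,"tz":0,"spin":0},{"grip":1,"tx":0,"ty":0,"tz":0,"spin":0}]'; python3 - <<'E'
from h import *
plan([(.4195,-.1285,.25,195)])
c=optics.get_calibration("wrist");p,d=optics.snapshot("wrist");np.savez("pics/w7.npz",p=p,d=d)
p2,d2=optics.snapshot("top")
for n,p,W in(("wrist",p,cloud("wrist",p,d,c)),("top",p2,cloud("top",p2,d2))):
    x,y,z=W[...,0],W[...,1],W[...,2]
    def box(x0,x1,y0,y1,z0,z1): return (x>x0)&(x<x1)&(y>y0)&(y<y1)&(z>z0)&(z<z1)
    rect(box(.3,.6,-.25,-.02,-.002,.015)&(p.min(-1)>150),W,n+" plate");rect(box(.38,.47,-.18,-.08,.045,.07),W,n+" grip")
E
```

```text
clock: 14.17
tool_pos: [0.4489, -0.0343, 0.2735]
eef_rot: [-0.127, 0.992, -0.0, 0.0]
contact_force: [0.2, -0.6, 0.4]
opening: 1.0
finger_force: 0.0
clock: 14.5
tool_pos: [0.4164, -0.1016, 0.2497]
eef_rot: [-0.125, 0.992, -0.0, -0.001]
contact_force: [-0.1, -0.2, -0.2]
opening: 1.0
finger_force: 0.0
t 14.5 tcp [ 416.4 -101.6  249.7] H 194.4 open 1.0 F [-0.1 -0.2 -0.2] tilt [-0.    -0.001] q7 1.13 q1 0.87
spin -0.6 then cm [ 0.4  -2.68 -0.03] rows>= 1 spin rows 1
wrist plate 4202 c 461.3 -135.1 size 122.4 131.0 ang 13.3 z med 6.5 mean [ 456.6 -119.8]
wrist grip 215 c 416.2 -128.4 size 30.6 12.1 ang 14.8 z med 56.1 mean [ 415.5 -128. ]
top plate 819 c 459.7 -116.9 size 122.4 92.0 ang 15.1 z med 5.0 mean [ 478.  -113.3]
top grip few 0
```

```bash
python3 -m creep '[{"grip":1,"tx":0.5,"ty":-2.65,"tz":0,"spin":-0.6},{"grip":1,"tx":0,"ty":0,"tz":3,"spin":0},{"grip":1,"tx":0,"ty":0,"tz":3.5,"spin":0},{"grip":1,"tx":0,"ty":0,"tz":3.5,"spin":0},{"grip":1,"tx":0,"ty":0,"tz":3.5,"spin":0},{"grip":0.2,"tx":0,"ty":0,"tz":3.5,"spin":0},{"grip":0.2,"tx":0,"ty":0,"tz":0,"spin":0},{"grip":0.2,"tx":0,"ty":0,"tz":0,"spin":0}]'; python3 - <<'E'
from h import *
plan([(.4185,-.1284,.0,195)])
E
```

```text
clock: 15.27
tool_pos: [0.4201, -0.1245, 0.08]
eef_rot: [-0.136, 0.991, 0.001, -0.001]
contact_force: [0.6, -0.2, -0.2]
opening: 0.796
finger_force: 0.0
t 15.27 tcp [ 420.1 -124.5   80. ] H 195.58 open 0.796 F [ 0.6 -0.2 -0.2] tilt [ 0.001 -0.001] q7 0.78 q1 0.71
spin 0.58 then cm [ 0.26 -0.34  8.  ] rows>= 3 spin rows 1
```

```bash
python3 -m creep '[{"grip":0.2,"tx":0.2,"ty":-0.35,"tz":2,"spin":0.6},{"grip":0.2,"tx":0,"ty":0,"tz":2,"spin":0},{"grip":0.2,"tx":0,"ty":0,"tz":2,"spin":0},{"grip":0.2,"tx":0,"ty":0,"tz":1.9,"spin":0},{"grip":0.2,"tx":0,"ty":0,"tz":0,"spin":0},{"grip":0.2,"tx":0,"ty":0,"tz":0,"spin":0}]'; python3 -m creep '[{"grip":-1,"tx":0,"ty":0,"tz":0,"spin":0},{"grip":-1,"tx":0,"ty":0,"tz":0,"spin":0},{"grip":-1,"tx":0,"ty":0,"tz":0,"spin":0},{"grip":-1,"tx":0,"ty":0,"tz":0,"spin":0},{"grip":-1,"tx":0,"ty":0,"tz":0,"spin":0},{"grip":-1,"tx":0,"ty":0,"tz":0,"spin":0},{"grip":-1,"tx":0,"ty":0,"tz":0,"spin":0},{"grip":-1,"tx":0,"ty":0,"tz":0,"spin":0}]' 50; python3 - <<'E'
from h import *
plan([(.4185,-.1284,.0,195)])
E
```

```text
clock: 15.77
tool_pos: [0.4203, -0.1298, 0.0027]
eef_rot: [-0.129, 0.992, -0.0, 0.001]
contact_force: [0.0, -0.1, 1.0]
opening: 0.602
finger_force: 0.0
clock: 16.43
tool_pos: [0.4186, -0.1295, 0.0014]
eef_rot: [-0.13, 0.992, 0.001, 0.0]
contact_force: [-0.3, 2.0, 4.8]
opening: 0.132
finger_force: 50.0
t 16.43 tcp [ 418.6 -129.5    1.4] H 194.91 open 0.132 F [-0.3  2.   4.8] tilt [0.001 0.   ] q7 0.51 q1 0.65
spin -0.09 then cm [-0.02  0.11  0.14] rows>= 1 spin rows 1
```

Plate gripped at 50 N. Lift it and check for droop.

```bash
python3 -m creep '[{"grip":-1,"tx":0,"ty":0,"tz":-0.5,"spin":0},{"grip":-1,"tx":0,"ty":0,"tz":-1,"spin":0},{"grip":-1,"tx":0,"ty":0,"tz":-1.5,"spin":0},{"grip":-1,"tx":0,"ty":0,"tz":-1.5,"spin":0},{"grip":-1,"tx":0,"ty":0,"tz":-1.5,"spin":0},{"grip":-1,"tx":0,"ty":0,"tz":-1.5,"spin":0},{"grip":-1,"tx":0,"ty":0,"tz":-1,"spin":0},{"grip":-1,"tx":0,"ty":0,"tz":0,"spin":0}]' 55; python3 - <<'E'
from h import *
plan([(.405,.06,.085,195),(.373,.1945,.085,195),(.373,.1945,.085,205.9)])
p,d=optics.snapshot("top");W=cloud("top",p,d);x,y,z=W[...,0],W[...,1],W[...,2]
m=(x>.44)&(x<.56)&(y>-.2)&(y<-.03)&(z>.03)&(z<.13)&(p.min(-1)>120)
Q=W[m];print(len(Q));
if len(Q)>20:
    s=np.linalg.lstsq(np.c_[np.ones(len(Q)),Q[:,0]-.5],Q[:,2],rcond=None)[0];print("z at x=.5, slope",s,"xmax",Q[:,0].max())
f=np.load("pics/top0.npz");W=cloud("top",f["p"],f["d"]);x,y,z=W[...,0],W[...,1],W[...,2]
m=(x>.48)&(x<.6)&(y>.04)&(y<.14)&(z>.02)&(z<.07);print("beaker",np.round(np.percentile(W[m],[2,50,98],axis=0),3).tolist())
E
```

```text
clock: 17.1
tool_pos: [0.4191, -0.1309, 0.0875]
eef_rot: [-0.129, 0.992, -0.001, 0.001]
contact_force: [-0.1, -0.1, -3.2]
opening: 0.134
finger_force: 55.0
t 17.1 tcp [ 419.1 -130.9   87.5] H 194.8 open 0.134 F [-0.1 -0.1 -3.2] tilt [-0.001  0.001] q7 0.8 q1 0.71
spin -0.2 then cm [-3.58 18.8   0.25] rows>= 5 spin rows 1
spin 0 then cm [-0.39 13.82 -0.  ] rows>= 4 spin rows 0
spin -10.9 then cm [-0.  0. -0.] rows>= 0 spin rows 2
898
z at x=.5, slope [ 0.09096524 -0.00458926] xmax 0.529607790690753
beaker [[0.516, 0.049, 0.022], [0.556, 0.093, 0.059], [0.574, 0.123, 0.066]]
```

```bash
python3 -m creep '[{"grip":-1,"tx":-0.5,"ty":2,"tz":0,"spin":0},{"grip":-1,"tx":-0.6,"ty":3,"tz":0,"spin":0},{"grip":-1,"tx":-0.6,"ty":3.2,"tz":0,"spin":0},{"grip":-1,"tx":-0.6,"ty":3.2,"tz":0,"spin":0},{"grip":-1,"tx":-0.6,"ty":3.2,"tz":0,"spin":0},{"grip":-1,"tx":-0.6,"ty":3.2,"tz":0,"spin":0},{"grip":-1,"tx":-0.1,"ty":1,"tz":0,"spin":0}]'; python3 -m creep '[{"grip":-1,"tx":-0.1,"ty":3,"tz":0,"spin":0},{"grip":-1,"tx":-0.1,"ty":3,"tz":0,"spin":0},{"grip":-1,"tx":-0.1,"ty":3,"tz":0,"spin":0},{"grip":-1,"tx":-0.1,"ty":3,"tz":0,"spin":-5.5},{"grip":-1,"tx":0,"ty":1.8,"tz":0,"spin":-5.5},{"grip":-1,"tx":0,"ty":0,"tz":0,"spin":0},{"grip":-1,"tx":0,"ty":0,"tz":0,"spin":0}]'; python3 - <<'E'
from h import *
plan([(.373,.1945,.085,205.9)])
E
```

```text
clock: 17.73
tool_pos: [0.4052, 0.0668, 0.0859]
eef_rot: [-0.132, 0.991, 0.003, 0.001]
contact_force: [-0.3, 1.5, -3.2]
opening: 0.127
finger_force: 55.0
clock: 18.32
tool_pos: [0.3713, 0.195, 0.0853]
eef_rot: [-0.224, 0.975, -0.0, -0.001]
contact_force: [-0.1, -0.7, -3.2]
opening: 0.128
finger_force: 55.0
t 18.32 tcp [371.3 195.   85.3] H 205.92 open 0.128 F [-0.1 -0.7 -3.2] tilt [-0.    -0.001] q7 0.11 q1 -0.04
spin 0.02 then cm [-0.13 -0.12  0.03] rows>= 1 spin rows 1
```

```bash
python3 -m creep '[{"grip":-1,"tx":-0.1,"ty":-0.1,"tz":1.5,"spin":0},{"grip":-1,"tx":0,"ty":0,"tz":2,"spin":0},{"grip":-1,"tx":0,"ty":0,"tz":2,"spin":0},{"grip":-1,"tx":0,"ty":0,"tz":1.5,"spin":0},{"grip":-1,"tx":0,"ty":0,"tz":0.8,"spin":0},{"grip":-1,"tx":0,"ty":0,"tz":0.4,"spin":0},{"grip":-1,"tx":0,"ty":0,"tz":0,"spin":0},{"grip":-1,"tx":0,"ty":0,"tz":0,"spin":0}]'; python3 - <<'E'
from h import *
plan([(.4223,.2186,.003,205.9)])
for n in("top","scene"):
    p,d=optics.snapshot(n);np.savez(f"pics/{n}8.npz",p=p,d=d);W=cloud(n,p,d);x,y,z=W[...,0],W[...,1],W[...,2]
    C=(W[...,:2]-[.4978,.2555])@np.array([[np.cos(a),-np.sin(a)],[np.sin(a),np.cos(a)]]) if (a:=np.radians(25.9)) else 0
    m=(C[...,0]>-.2)&(C[...,0]<-.02)&(abs(C[...,1])<.07)&(z>-.002)&(z<.018)&(p.min(-1)>130)
    rect(m,W,n+" plate"); print(n,m.sum(),np.round(1000*np.percentile(C[m],[1,5,50,95,99],axis=0),1).tolist(), "z",np.median(z[m]))
cv2.imwrite("pics/s8.png",cv2.resize(p[200:384,60:300][...,::-1],None,fx=3,fy=3))
E
```

```text
clock: 18.98
tool_pos: [0.3735, 0.1932, 0.004]
eef_rot: [-0.223, 0.975, -0.0, -0.0]
contact_force: [0.3, -0.1, -3.4]
opening: 0.133
finger_force: 55.0
t 18.98 tcp [373.5 193.2   4. ] H 205.76 open 0.133 F [ 0.3 -0.1 -3.4] tilt [-0. -0.] q7 -0.14 q1 -0.09
spin -0.14 then cm [-5.5   0.15  0.1 ] rows>= 2 spin rows 1
top plate 439 c 448.1 230.6 size 43.1 95.3 ang 27.1 z med 6.8 mean [449.  233.6]
top 439 [[-75.5, -47.5], [-72.5, -42.0], [-53.1, 3.1], [-36.4, 40.5], [-34.3, 45.8]] z 0.006843457802870264
scene plate 1125 c 414.3 210.5 size 114.6 95.9 ang 25.9 z med 7.3 mean [436.6 224.1]
scene 1125 [[-102.4, -49.3], [-95.7, -43.0], [-68.8, -0.3], [-41.9, 38.8], [-38.1, 42.2]] z 0.007318896002075265
```

View pics/s8.png

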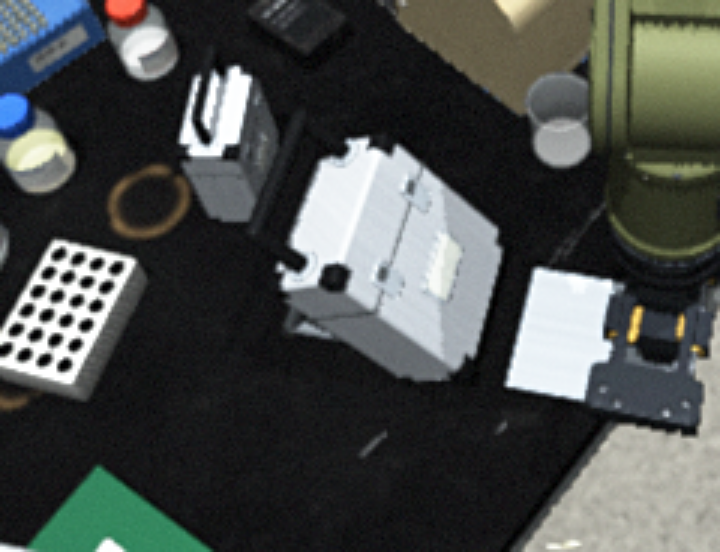

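The scene crop shows the plate (565,335) square before the leaning case's raised front (470,370), nothing in between. Slide in.

```bash
python3 -m creep '[{"grip":-1,"tx":0,"ty":0.15,"tz":0.2,"spin":-0.1},{"grip":-1,"tx":-0.8,"ty":0,"tz":0,"spin":0},{"grip":-1,"tx":-0.8,"ty":0,"tz":0,"spin":0},{"grip":-1,"tx":-0.8,"ty":0,"tz":0,"spin":0},{"grip":-1,"tx":-0.8,"ty":0,"tz":0,"spin":0},{"grip":-1,"tx":0,"ty":0,"tz":0,"spin":0}]'; python3 -m creep '[{"grip":-1,"tx":-0.5,"ty":0,"tz":0,"spin":0},{"grip":-1,"tx":-0.5,"ty":0,"tz":0,"spin":0},{"grip":-1,"tx":-0.4,"ty":0,"tz":0,"spin":0},{"grip":-1,"tx":0,"ty":0,"tz":0,"spin":0},{"grip":-1,"tx":0,"ty":0,"tz":0,"spin":0}]'; python3 - <<'E'
from h import *
plan([(.4223,.2186,.003,205.9)])
E
```

```text
clock: 19.58
tool_pos: [0.4034, 0.2106, 0.0026]
eef_rot: [-0.224, 0.975, 0.0, 0.002]
contact_force: [0.3, 0.6, -3.2]
opening: 0.13
finger_force: 55.0
clock: 20.0
tool_pos: [0.4141, 0.2156, 0.0021]
eef_rot: [-0.224, 0.975, -0.0, -0.0]
contact_force: [0.1, 0.1, -3.6]
opening: 0.13
finger_force: 55.0
t 20.0 tcp [414.1 215.6   2.1] H 205.93 open 0.13 F [ 0.1  0.1 -3.6] tilt [-0. -0.] q7 0.06 q1 -0.09
spin 0.03 then cm [-0.87 -0.08 -0.09] rows>= 1 spin rows 1
```

```bash
python3 -m creep '[{"grip":-1,"tx":-0.3,"ty":0,"tz":0.05,"spin":0},{"grip":-1,"tx":-0.3,"ty":0,"tz":0.05,"spin":0},{"grip":-1,"tx":-0.3,"ty":0,"tz":0.05,"spin":0},{"grip":-1,"tx":0,"ty":0,"tz":0,"spin":0},{"grip":-1,"tx":0,"ty":0,"tz":0,"spin":0}]'; python3 - <<'E'
from h import *
plan([(.4223,.2186,.003,205.9)])
for n in("top","scene"):
    p,d=optics.snapshot(n);np.savez(f"pics/{n}9.npz",p=p,d=d);W=cloud(n,p,d);x,y,z=W[...,0],W[...,1],W[...,2];a=np.radians(25.9)
    C=(W[...,:2]-[.4978,.2555])@np.array([[np.cos(a),-np.sin(a)],[np.sin(a),np.cos(a)]])
    m=(C[...,0]>-.2)&(C[...,0]<.03)&(abs(C[...,1])<.07)&(z>-.002)&(z<.018)&(p.min(-1)>130)
    if m.sum()>10: print(n,m.sum(),np.round(1000*np.percentile(C[m],[1,5,50,95,99],axis=0),1).tolist())
    X=C[...,0];e=(X+.0185)-(z-.032)*.63
    m=(abs(C[...,1])<.07)&(z>.03)&(z<.1)&(abs(e)<.008)
    k=m&(z<.045);print(n,"front bottom",k.sum(),np.round(1000*np.percentile(X[k],[5,50]),1), "y",np.round(1000*np.percentile(C[k][:,1],[1,99]),1))
E
```

```text
clock: 20.42
tool_pos: [0.4195, 0.2185, 0.0014]
eef_rot: [-0.225, 0.974, -0.0, -0.002]
contact_force: [-6.5, -4.1, 11.2]
opening: 0.129
finger_force: 55.0
t 20.42 tcp [419.5 218.5   1.4] H 206.05 open 0.129 F [-6.5 -4.1 11.2] tilt [-0.    -0.002] q7 0.09 q1 -0.09
spin 0.15 then cm [-0.26 -0.12 -0.16] rows>= 1 spin rows 1
top front bottom 93 [-13.9 -10.6] y [-57.5  50. ]
scene 423 [[-45.0, -43.5], [-41.1, -40.3], [-27.1, 1.3], [-16.8, 39.8], [-15.8, 44.3]]
scene front bottom 233 [-18.1 -14.7] y [-54.4  54.3]
```

```bash
python3 -m creep '[{"grip":-1,"tx":0,"ty":0,"tz":-0.1,"spin":0},{"grip":-1,"tx":0,"ty":0,"tz":0,"spin":0},{"grip":-1,"tx":0,"ty":0,"tz":0,"spin":0}]'; python3 - <<'E'
from h import *
plan([(.4223,.2186,.003,205.9)])
E
```

```text
clock: 20.77
tool_pos: [0.4227, 0.2197, 0.0016]
eef_rot: [-0.224, 0.974, 0.0, 0.0]
contact_force: [0.3, -0.3, -1.9]
opening: 0.129
finger_force: 55.0
t 20.77 tcp [422.7 219.7   1.6] H 205.93 open 0.129 F [ 0.3 -0.3 -1.9] tilt [0. 0.] q7 0.1 q1 -0.09
spin 0.03 then cm [ 0.08 -0.08 -0.14] rows>= 1 spin rows 1
```

Plate is in, free of contact. Release and lift off.

```bash
python3 -m creep '[{"grip":-0.7,"tx":0,"ty":0,"tz":0.03,"spin":0},{"grip":-0.5,"tx":0,"ty":0,"tz":0,"spin":0},{"grip":-0.3,"tx":0,"ty":0,"tz":0,"spin":0},{"grip":-0.3,"tx":0,"ty":0,"tz":0,"spin":0},{"grip":-0.3,"tx":0,"ty":0,"tz":0,"spin":0},{"grip":-0.3,"tx":0,"ty":0,"tz":0,"spin":0}]'; python3 -m creep '[{"grip":-0.3,"tx":0,"ty":0,"tz":-1,"spin":0},{"grip":-0.3,"tx":0,"ty":0,"tz":-2,"spin":0},{"grip":-0.3,"tx":0,"ty":0,"tz":-3,"spin":0},{"grip":-0.3,"tx":0,"ty":0,"tz":-3.5,"spin":0},{"grip":-0.3,"tx":0,"ty":0,"tz":-3.5,"spin":0},{"grip":-0.3,"tx":0,"ty":0,"tz":-3.5,"spin":0},{"grip":-0.3,"tx":0,"ty":0,"tz":-3.5,"spin":0},{"grip":-0.3,"tx":0,"ty":0,"tz":-3.5,"spin":0}]'; python3 - <<'E'
from h import *
plan([(.46,.16,.25,115.9)])
for n in("top","scene"):
    p,d=optics.snapshot(n);W=cloud(n,p,d);x,y,z=W[...,0],W[...,1],W[...,2];a=np.radians(25.9)
    C=(W[...,:2]-[.4978,.2555])@np.array([[np.cos(a),-np.sin(a)],[np.sin(a),np.cos(a)]])
    m=(C[...,0]>-.2)&(C[...,0]<.03)&(abs(C[...,1])<.07)&(z>-.002)&(z<.018)&(p.min(-1)>130)
    if m.sum()>10: rect(m,W,"plate");print(n,m.sum(),np.round(1000*np.percentile(C[m],[1,5,50,95,99],axis=0),1).tolist())
    # bar
    m=(C[...,0]>.06)&(C[...,0]<.14)&(abs(C[...,1])<.055)&(z>.155)&(z<.19)&(p.max(-1)<90)
    if m.sum()>5: rect(m,W,n+" bar"); print(np.round(1000*np.percentile(C[m],[5,50,95],axis=0),1).tolist(),np.round(1000*np.percentile(z[m],[5,50,95]),1))
E
```

```text
clock: 21.27
tool_pos: [0.4223, 0.2196, 0.0013]
eef_rot: [-0.224, 0.974, -0.0, 0.0]
contact_force: [-0.1, 0.2, -0.6]
opening: 0.348
finger_force: 0.0
clock: 21.93
tool_pos: [0.4216, 0.2193, 0.2381]
eef_rot: [-0.225, 0.974, -0.0, -0.0]
contact_force: [1.4, -0.4, -0.7]
opening: 0.348
finger_force: 0.0
t 21.93 tcp [421.6 219.3 238.1] H 206.0 open 0.348 F [ 1.4 -0.4 -0.7] tilt [-0. -0.] q7 0.62 q1 0.11
spin 90.1 then cm [-7.01  0.86 -1.19] rows>= 2 spin rows 13
plate 170 c 466.2 264.4 size 68.2 118.9 ang 3.8 z med 4.9 mean [473.8 233.3]
top 170 [[-76.3, -42.7], [-70.9, -35.4], [-21.7, -13.2], [-12.3, 21.2], [9.4, 63.8]]
top bar 240 c 592.1 298.7 size 26.8 95.3 ang 29.3 z med 175.4 mean [595.7 299.4]
[[96.4, -47.1], [107.6, -4.0], [114.8, 41.6]] [158.8 175.4 179. ]
plate 1383 c 445.5 228.9 size 91.0 94.6 ang 25.8 z med 4.6 mean [447.4 236.1]
scene 1383 [[-102.7, -43.2], [-98.7, -39.9], [-50.9, 10.8], [-17.6, 42.3], [-14.6, 44.9]]
scene bar 405 c 589.1 299.5 size 23.8 96.3 ang 25.8 z med 174.4 mean [588.9 303.4]
[[93.1, -42.9], [103.0, 5.2], [110.4, 45.6]] [157.8 174.4 177.6]
```

```bash
python3 -m creep '[{"grip":-0.1,"tx":0,"ty":0,"tz":0,"spin":6.95},{"grip":-0.1,"tx":0,"ty":0,"tz":0,"spin":6.95},{"grip":-0.1,"tx":0,"ty":0,"tz":0,"spin":6.95},{"grip":-0.1,"tx":0,"ty":0,"tz":0,"spin":6.95},{"grip":-0.1,"tx":0,"ty":0,"tz":0,"spin":6.95},{"grip":-0.1,"tx":0,"ty":0,"tz":0,"spin":6.95},{"grip":-0.1,"tx":0,"ty":0,"tz":0,"spin":6.95},{"grip":-0.1,"tx":0,"ty":0,"tz":0,"spin":6.95}]'; python3 -m creep '[{"grip":-0.1,"tx":0,"ty":0,"tz":0,"spin":6.9},{"grip":-0.1,"tx":0,"ty":0,"tz":0,"spin":6.9},{"grip":-0.1,"tx":0,"ty":0,"tz":0,"spin":6.9},{"grip":-0.1,"tx":0,"ty":0,"tz":0,"spin":6.9},{"grip":-0.1,"tx":0,"ty":0,"tz":0,"spin":6.9},{"grip":-0.1,"tx":0,"ty":0,"tz":0,"spin":0}]'; python3 - <<'E'
from h import *
plan([(.596,.3015,.24,115.9)])
E
```

```text
clock: 22.7
tool_pos: [0.4218, 0.219, 0.2355]
eef_rot: [0.259, 0.966, -0.001, -0.0]
contact_force: [0.3, -0.2, 0.8]
opening: 0.45
finger_force: 0.0
clock: 23.2
tool_pos: [0.4218, 0.2191, 0.2358]
eef_rot: [0.532, 0.847, -0.001, 0.0]
contact_force: [-0.1, 0.1, -0.3]
opening: 0.45
finger_force: 0.0
t 23.2 tcp [421.8 219.1 235.8] H 115.69 open 0.45 F [-0.1  0.1 -0.3] tilt [-0.001  0.   ] q7 -0.65 q1 -0.12
spin -0.21 then cm [-0.2  19.27 -0.42] rows>= 5 spin rows 1
```

```bash
python3 -m creep '[{"grip":-0.1,"tx":-0.1,"ty":3.2,"tz":-0.4,"spin":-0.2},{"grip":-0.1,"tx":-0.1,"ty":3.2,"tz":0,"spin":0},{"grip":-0.1,"tx":0,"ty":3.2,"tz":0,"spin":0},{"grip":-0.1,"tx":0,"ty":3.2,"tz":0,"spin":0},{"grip":-0.1,"tx":0,"ty":3.2,"tz":0,"spin":0},{"grip":-0.1,"tx":0,"ty":3.2,"tz":0,"spin":0},{"grip":-0.1,"tx":0,"ty":0,"tz":0,"spin":0},{"grip":-0.1,"tx":0,"ty":0,"tz":0,"spin":0}]'; python3 - <<'E'
from h import *
plan([(.596,.3015,.24,115.9),(.596,.3015,.1385,115.9)])
c=optics.get_calibration("wrist");p,d=optics.snapshot("wrist");W=cloud("wrist",p,d,c);z=W[...,2];a=np.radians(25.9)
C=(W[...,:2]-[.4978,.2555])@np.array([[np.cos(a),-np.sin(a)],[np.sin(a),np.cos(a)]])
m=(C[...,0]>.085)&(C[...,0]<.14)&(abs(C[...,1])<.06)&(z>.165)&(z<.19)
rect(m,W,"bar");print(np.round(1000*np.percentile(C[m],[3,50,97],axis=0),1).tolist(),np.round(1000*np.percentile(z[m],[5,50,95]),1))
t=(np.array(r.get_state()["tool_pos"])[:2]-[.4978,.2555])@np.array([[np.cos(a),-np.sin(a)],[np.sin(a),np.cos(a)]]);print("tool in C",t*1000)
E
```

```text
clock: 23.87
tool_pos: [0.5958, 0.3021, 0.2386]
eef_rot: [0.529, 0.849, -0.001, -0.001]
contact_force: [-0.7, -0.4, 0.0]
opening: 0.452
finger_force: 0.0
t 23.87 tcp [595.8 302.1 238.6] H 116.16 open 0.452 F [-0.7 -0.4  0. ] tilt [-0.001 -0.001] q7 -0.49 q1 -0.21
spin 0.26 then cm [-0.06 -0.01 -0.14] rows>= 1 spin rows 1
spin 0.0 then cm [ 0.    0.   10.15] rows>= 3 spin rows 0
bar 1485 c 592.3 301.3 size 18.0 94.1 ang 26.1 z med 177.3 mean [592.9 305.2]
[[99.1, -43.3], [107.5, 4.7], [113.6, 44.8]] [169.8 177.3 179. ]
tool in C [107.33048139  -0.83362019]
```

```bash
python3 -m creep '[{"grip":-0.1,"tx":0,"ty":0,"tz":2,"spin":0.2},{"grip":-0.1,"tx":0,"ty":0,"tz":2,"spin":0},{"grip":-0.1,"tx":0,"ty":0,"tz":2,"spin":0},{"grip":-0.1,"tx":0,"ty":0,"tz":2,"spin":0},{"grip":-0.1,"tx":0,"ty":0,"tz":1.2,"spin":0},{"grip":-0.1,"tx":0,"ty":0,"tz":0.8,"spin":0},{"grip":-0.1,"tx":0,"ty":0,"tz":0,"spin":0}]' 25; python3 -m creep '[{"grip":-1,"tx":0,"ty":0,"tz":0,"spin":0},{"grip":-1,"tx":0,"ty":0,"tz":0,"spin":0},{"grip":-1,"tx":0,"ty":0,"tz":0,"spin":0},{"grip":-1,"tx":0,"ty":0,"tz":0,"spin":0},{"grip":-1,"tx":0,"ty":0,"tz":0,"spin":0},{"grip":-1,"tx":0,"ty":0,"tz":0,"spin":0},{"grip":-1,"tx":0,"ty":0,"tz":0,"spin":0}]'; python3 - <<'E'
from h import *
plan([(.596,.3015,.1385,115.9)])
E
```

```text
clock: 24.5
tool_pos: [0.5943, 0.3009, 0.1389]
eef_rot: [0.531, 0.848, -0.002, -0.001]
contact_force: [-0.3, -1.3, 0.5]
opening: 0.452
finger_force: 0.0
clock: 25.08
tool_pos: [0.596, 0.3022, 0.141]
eef_rot: [0.531, 0.847, 0.0, 0.0]
contact_force: [-1.0, -1.5, 4.7]
opening: 0.123
finger_force: 25.0
t 25.08 tcp [596.  302.2 141. ] H 115.84 open 0.123 F [-1.  -1.5  4.7] tilt [0. 0.] q7 -0.56 q1 -0.23
spin -0.06 then cm [-0.06 -0.03  0.25] rows>= 1 spin rows 1
```

Held. Tip forward slowly, first to plate contact.

```bash
python3 -m creep '[{"grip":-1,"tx":0,"ty":-0.46,"tz":-0.18,"spin":0},{"grip":-1,"tx":0,"ty":-0.46,"tz":-0.18,"spin":0},{"grip":-1,"tx":0,"ty":-0.46,"tz":-0.17,"spin":0},{"grip":-1,"tx":0,"ty":-0.62,"tz":-0.2,"spin":0},{"grip":-1,"tx":0,"ty":-0.62,"tz":-0.18,"spin":0},{"grip":-1,"tx":0,"ty":-0.6,"tz":-0.15,"spin":0},{"grip":-1,"tx":0,"ty":-0.6,"tz":-0.13,"spin":0},{"grip":-1,"tx":0,"ty":0,"tz":0,"spin":0}]'; python3 - <<'E'
from h import *
plan([(.596,.3022,.141,115.9)])
E
```

```text
clock: 25.75
tool_pos: [0.56, 0.2848, 0.1528]
eef_rot: [0.531, 0.848, -0.0, -0.0]
contact_force: [1.4, 2.3, 3.1]
opening: 0.124
finger_force: 25.0
t 25.75 tcp [560.  284.8 152.8] H 115.89 open 0.124 F [1.4 2.3 3.1] tilt [-0. -0.] q7 -0.6 q1 -0.21
spin -0.01 then cm [-0.01  4.    1.18] rows>= 2 spin rows 1
```

```bash
python3 -m creep '[{"grip":-1,"tx":0,"ty":-0.48,"tz":-0.1,"spin":0},{"grip":-1,"tx":0,"ty":-0.47,"tz":-0.11,"spin":0},{"grip":-1,"tx":0,"ty":-0.47,"tz":-0.1,"spin":0},{"grip":-1,"tx":0,"ty":-0.46,"tz":-0.08,"spin":0},{"grip":-1,"tx":0,"ty":-0.48,"tz":-0.07,"spin":0},{"grip":-1,"tx":0,"ty":-0.48,"tz":-0.06,"spin":0},{"grip":-1,"tx":0,"ty":0,"tz":0,"spin":0},{"grip":-1,"tx":0,"ty":0,"tz":0,"spin":0}]'; python3 - <<'E'
from h import *
plan([(.596,.3022,.141,115.9)])
p,d=optics.snapshot("scene");np.savez("pics/s11.npz",p=p,d=d);W=cloud("scene",p,d);z=W[...,2];a=np.radians(25.9)
C=(W[...,:2]-[.4978,.2555])@np.array([[np.cos(a),-np.sin(a)],[np.sin(a),np.cos(a)]])
m=(abs(C[...,1])<.045)&(C[...,0]>-.06)&(C[...,0]<.03)&(z>.02)&(z<.135)
for lo in np.arange(.02,.135,.02):
    k=m&(z>=lo)&(z<lo+.02)
    if k.sum()>5:print(round(lo,2),k.sum(),np.round(1000*np.percentile(C[k][:,0],[5,50]),1),np.round(1000*z[k].mean(),1))
m=(C[...,0]>-.2)&(C[...,0]<.03)&(abs(C[...,1])<.07)&(z>-.002)&(z<.014)&(p.min(-1)>130)
rect(m,W,"plate");print(np.round(1000*np.percentile(C[m],[1,5,50,95,99],axis=0),1).tolist())
E
```

```text
clock: 26.42
tool_pos: [0.5352, 0.2725, 0.1573]
eef_rot: [0.531, 0.847, -0.0, -0.0]
contact_force: [0.9, 1.3, 2.9]
opening: 0.125
finger_force: 25.0
t 26.42 tcp [535.2 272.5 157.3] H 115.86 open 0.125 F [0.9 1.3 2.9] tilt [-0. -0.] q7 -0.63 q1 -0.2
spin -0.04 then cm [0.01 6.77 1.63] rows>= 2 spin rows 1
0.02 149 [-26.5 -24.4] 30.2
0.04 143 [-22.3 -20.3] 49.6
0.06 171 [-19.6 -16.7] 70.6
0.08 165 [-14.5 -12. ] 89.2
0.1 170 [-11.2  -8.2] 110.0
0.12 164 [-7.9 -4.1] 126.9
plate 1206 c 440.5 226.7 size 79.6 94.0 ang 26.4 z med 4.7 mean [439.3 233.6]
[[-103.1, -44.5], [-100.2, -39.7], [-60.2, 10.8], [-28.4, 42.6], [-25.5, 45.0]]
```

```bash
python3 -m creep '[{"grip":-1,"tx":0,"ty":-0.5,"tz":-0.05,"spin":0},{"grip":-1,"tx":0,"ty":-0.5,"tz":-0.04,"spin":0},{"grip":-1,"tx":0,"ty":-0.4,"tz":-0.02,"spin":0},{"grip":-1,"tx":0,"ty":-0.4,"tz":-0.01,"spin":0},{"grip":-1,"tx":0,"ty":-0.4,"tz":0,"spin":0},{"grip":-1,"tx":0,"ty":-0.38,"tz":0.01,"spin":0},{"grip":-1,"tx":0,"ty":-0.35,"tz":0.01,"spin":0},{"grip":-1,"tx":0,"ty":0,"tz":0,"spin":0}]'; cat > m.py <<'E'
from h import *
plan([(.596,.3022,.141,115.9)])
p,d=optics.snapshot("scene");np.savez("pics/s12.npz",p=p,d=d);W=cloud("scene",p,d);z=W[...,2];a=np.radians(25.9)
C=(W[...,:2]-[.4978,.2555])@np.array([[np.cos(a),-np.sin(a)],[np.sin(a),np.cos(a)]])
m=(abs(C[...,1])<.045)&(C[...,0]>-.06)&(C[...,0]<.0)&(z>.02)&(z<.135)
for lo in np.arange(.02,.135,.02):
    k=m&(z>=lo)&(z<lo+.02)
    if k.sum()>5:print(round(lo,2),k.sum(),np.round(1000*np.percentile(C[k][:,0],[5,50]),1),np.round(1000*z[k].mean(),1))
m=(C[...,0]>-.2)&(C[...,0]<.03)&(abs(C[...,1])<.07)&(z>-.002)&(z<.014)&(p.min(-1)>130)
rect(m,W,"plate");print(np.round(1000*np.percentile(C[m],[1,5,50,95,99],axis=0),1).tolist())
m=(abs(C[...,1])<.06)&(C[...,0]>-.06)&(C[...,0]<.06)&(z>.138)&(z<.152)
rect(m,W,"top");A=np.c_[np.ones(m.sum()),C[m]];print("top plane",np.linalg.lstsq(A,z[m],rcond=None)[0])
E
python3 m.py
```

```text
clock: 27.13
tool_pos: [0.5083, 0.2595, 0.1583]
eef_rot: [0.531, 0.847, -0.001, -0.0]
contact_force: [1.0, -0.3, 0.3]
opening: 0.123
finger_force: 25.0
t 27.13 tcp [508.3 259.5 158.3] H 115.87 open 0.123 F [ 1.  -0.3  0.3] tilt [-0.001 -0.   ] q7 -0.66 q1 -0.2
spin -0.03 then cm [0.01 9.76 1.73] rows>= 3 spin rows 1
0.02 86 [-28.3 -27.5] 29.9
0.04 69 [-28.5 -26.9] 50.2
0.06 112 [-28.3 -26.2] 70.3
0.08 88 [-26.5 -25.1] 90.0
0.1 121 [-26.8 -24.4] 112.0
0.12 81 [-23.9 -23.1] 127.5
plate 1099 c 439.2 226.1 size 76.6 94.0 ang 26.5 z med 4.9 mean [437.6 236.1]
[[-103.1, -42.1], [-100.4, -34.7], [-59.5, 13.3], [-30.2, 42.5], [-28.1, 45.2]]
top 1050 c 503.9 258.9 size 60.5 109.2 ang 25.9 z med 145.3 mean [491.2 270.7]
top plane [ 0.14522683 -0.02915437 -0.00498168]
```

```bash
python3 -m creep '[{"grip":-1,"tx":0,"ty":-0.2,"tz":0.01,"spin":0},{"grip":-1,"tx":0,"ty":-0.2,"tz":0.01,"spin":0},{"grip":-1,"tx":0,"ty":-0.15,"tz":0.01,"spin":0},{"grip":-1,"tx":0,"ty":-0.15,"tz":0.01,"spin":0},{"grip":-1,"tx":0,"ty":0,"tz":0,"spin":0},{"grip":-1,"tx":0,"ty":0,"tz":0,"spin":0}]'; python3 m.py
```

```text
clock: 27.68
tool_pos: [0.5029, 0.257, 0.158]
eef_rot: [0.531, 0.847, -0.0, -0.0]
contact_force: [0.3, 0.6, 2.2]
opening: 0.126
finger_force: 25.0
t 27.68 tcp [502.9 257.  158. ] H 115.85 open 0.126 F [0.3 0.6 2.2] tilt [-0. -0.] q7 -0.67 q1 -0.19
spin -0.05 then cm [-0.   10.35  1.7 ] rows>= 3 spin rows 1
0.02 69 [-28.8 -28.4] 30.0
0.04 58 [-30.  -28.4] 50.7
0.06 98 [-29.9 -28.2] 70.5
0.08 69 [-29.6 -27.7] 90.5
0.1 104 [-30.4 -27.7] 111.6
0.12 74 [-27.5 -27.1] 127.3
plate 1097 c 438.9 226.1 size 75.9 94.7 ang 26.4 z med 4.9 mean [437.5 236.1]
[[-103.2, -43.0], [-100.6, -34.3], [-59.4, 13.5], [-30.6, 42.7], [-28.5, 45.0]]
top 1029 c 499.9 257.5 size 60.5 108.9 ang 26.1 z med 144.8 mean [487.3 269.7]
top plane [ 0.14482633  0.00318958 -0.00517768]
```

```bash
python3 -m creep '[{"grip":-1,"tx":0,"ty":-0.1,"tz":0,"spin":0},{"grip":-1,"tx":0,"ty":-0.1,"tz":0,"spin":0},{"grip":-1,"tx":0,"ty":0,"tz":0,"spin":0},{"grip":-1,"tx":0,"ty":0,"tz":0,"spin":0}]'; python3 m.py | grep -v plate
```

```text
clock: 28.07
tool_pos: [0.5011, 0.2562, 0.158]
eef_rot: [0.531, 0.847, -0.0, -0.0]
contact_force: [-0.2, 0.5, 0.9]
opening: 0.126
finger_force: 25.0
t 28.07 tcp [501.1 256.2 158. ] H 115.85 open 0.126 F [-0.2  0.5  0.9] tilt [-0. -0.] q7 -0.68 q1 -0.19
spin -0.05 then cm [-1.000e-02  1.055e+01  1.700e+00] rows>= 3 spin rows 1
0.02 68 [-29.1 -28.6] 30.2
0.04 55 [-30.6 -28.9] 51.9
0.06 95 [-30.6 -28.8] 70.9
0.08 61 [-30.5 -28.6] 91.4
0.1 103 [-31.6 -28.8] 111.7
0.12 70 [-28.8 -28.4] 128.2
[[-103.2, -42.6], [-100.6, -33.6], [-59.6, 13.5], [-31.0, 42.7], [-28.6, 45.1]]
top 1027 c 498.7 256.6 size 60.9 107.7 ang 25.8 z med 144.6 mean [486.3 269.2]
top plane [ 0.14460298  0.01099759 -0.00413821]
```

```bash
python3 -m creep '[{"grip":-1,"tx":0,"ty":-0.06,"tz":0,"spin":0},{"grip":-1,"tx":0,"ty":-0.06,"tz":0,"spin":0},{"grip":-1,"tx":0,"ty":0,"tz":0,"spin":0},{"grip":-1,"tx":0,"ty":0,"tz":0,"spin":0}]'; python3 -c "
from h import *
plan([(.596,.3022,.141,115.9)]);print(r.get_state()['moment'])"
```

```text
clock: 28.45
tool_pos: [0.5005, 0.2559, 0.158]
eef_rot: [0.531, 0.847, 0.0, 0.0]
contact_force: [1.1, 1.4, -0.7]
opening: 0.125
finger_force: 25.0
t 28.45 tcp [500.5 255.9 158. ] H 115.85 open 0.125 F [ 1.1  1.4 -0.7] tilt [0. 0.] q7 -0.68 q1 -0.19
spin -0.05 then cm [-1.000e-02  1.062e+01  1.700e+00] rows>= 3 spin rows 1
[ 0.39413945 -0.71072776  0.02090749]
```

It resists now: seated. Release gently, rise, and check.

```bash
python3 -m creep '[{"grip":-0.75,"tx":0,"ty":0.03,"tz":0,"spin":0},{"grip":-0.7,"tx":0,"ty":0,"tz":0,"spin":0},{"grip":-0.6,"tx":0,"ty":0,"tz":0,"spin":0},{"grip":-0.5,"tx":0,"ty":0,"tz":0,"spin":0},{"grip":-0.4,"tx":0,"ty":0,"tz":0,"spin":0},{"grip":-0.3,"tx":0,"ty":0,"tz":0,"spin":0},{"grip":-0.3,"tx":0,"ty":0,"tz":0,"spin":0},{"grip":-0.3,"tx":0,"ty":0,"tz":0,"spin":0}]'; python3 -m creep '[{"grip":-0.3,"tx":0,"ty":0,"tz":-1,"spin":0},{"grip":-0.3,"tx":0,"ty":0,"tz":-2,"spin":0},{"grip":-0.3,"tx":0,"ty":0,"tz":-3,"spin":0},{"grip":-0.3,"tx":0,"ty":0,"tz":-3,"spin":0},{"grip":-0.3,"tx":-2,"ty":0,"tz":-3,"spin":0},{"grip":-0.3,"tx":-3,"ty":-1,"tz":-1,"spin":0},{"grip":-0.3,"tx":-3,"ty":-1,"tz":0,"spin":0},{"grip":-0.3,"tx":0,"ty":0,"tz":0,"spin":0}]'; python3 m.py; python3 - <<'E'
import numpy as np,cv2
p=np.load("pics/s12.npz")["p"];cv2.imwrite("pics/s12.png",cv2.resize(p[180:384,60:330][...,::-1],None,fx=2.9,fy=2.9))
E
```

```text
clock: 29.12
tool_pos: [0.5003, 0.2557, 0.1579]
eef_rot: [0.531, 0.847, -0.0, -0.0]
contact_force: [-0.8, 0.4, 0.6]
opening: 0.351
finger_force: 0.0
clock: 29.78
tool_pos: [0.5194, 0.1674, 0.2889]
eef_rot: [0.535, 0.845, -0.002, 0.002]
contact_force: [-0.6, 0.6, -1.6]
opening: 0.35
finger_force: 0.0
t 29.78 tcp [519.4 167.4 288.9] H 115.31 open 0.35 F [-0.6  0.6 -1.6] tilt [-0.002  0.002] q7 -0.4 q1 0.04
spin -0.59 then cm [ 8.78 12.78 14.79] rows>= 6 spin rows 1
0.02 63 [-28.9 -28.6] 30.0
0.04 58 [-30.5 -28.8] 51.3
0.06 92 [-30.7 -28.8] 70.5
0.08 60 [-30.7 -28.7] 90.6
0.1 100 [-31.9 -28.9] 111.6
0.12 66 [-29.  -28.6] 127.3
plate 1222 c 438.9 225.9 size 75.7 96.3 ang 26.1 z med 4.7 mean [440.1 231.5]
[[-103.1, -46.9], [-100.1, -41.6], [-59.6, 9.3], [-30.8, 42.3], [-28.6, 44.9]]
top 1343 c 499.3 255.8 size 61.5 110.9 ang 26.0 z med 144.6 mean [492.9 259.6]
top plane [ 0.14464115  0.00742277 -0.00612839]
```

View pics/s12.png

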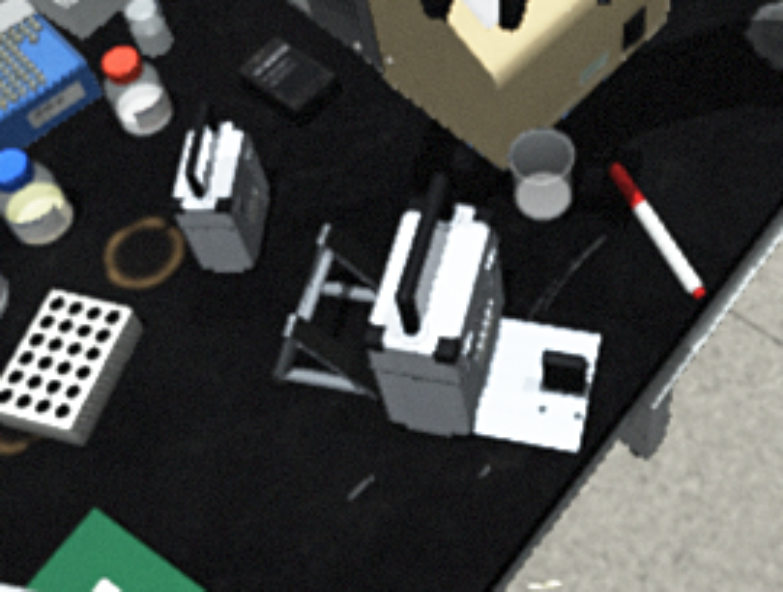

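The view shows the case upright on the plate (420,330), clear of the rest, level (top at 144.6 mm); beaker (543,170) and marker (660,235) are undisturbed.

```bash
python3 -c "
from plant import workorder
print(workorder.finish_job())"
```

```text
the job is handed in; nothing more can be done
None
```

I've handed in the job: the case stands upright and level on the plate alone, with the plate about 17 mm past the middle of its bottom. The beaker and marker look undisturbed. On the first grasp the fingers closed on top of the handle bar, so the case tipped back about 8° and was set upright again before the proper tip.

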